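# Put the spare cell on charge

### The job

Take the spare lithium cell from its white rest and load it into the charger's cradle as you would any spring-loaded battery holder: flat end first, nub end held up, push it gently back against the coil spring contact, then let the nub end down inside the end wall. Leave it lying level and fully home in the cradle, and do not force the charger or disturb the glassware, the jar and the tube rack around it.

Things in the scene. Friction and masses are not known exactly. Their poses are not given: they have to be found in the camera images.
- cell_center (a point): Centre of the spare cell, a plain grey metal cylinder 21 mm in diameter, 70 mm long overall, about 70 g. Its x axis runs along it towards the nub end (nub: 8 mm diameter, the last 2 mm of the length; a black band just behind it); the other end is flat. It starts level in the rest, its axis 22.5 mm above the bench.
- cell_nub (a point): Centre of the tip of the cell's nub, 35 mm from cell_center along its x axis.
- rest: White plastic cell rest fixed to the bench, 70 x 36 mm, with the cell lying along its x axis on two 12 mm high saddles (lips to 19 mm) near its ends. Between the saddles, over the middle 38 mm, only a 12 mm wide spine lies under the cell, so fingers can straddle the cell there. Origin: centre of its underside on the bench.
- charger: White flat charger box fixed to the bench, 190 (x) x 110 (y) x 25 mm. Origin: centre of its underside; z up. A grey open cell cradle lies along x on its top, on y = 0, its floor at z = 39 mm. The cradle's screws sit in slots: all of it stands up to 15 mm off along x, either way, from the nominal points; no reading tells how much. It is clamped. A push over 25 N by anything harms the charger.
- seat (a point): On the charger, same axes: nominal (+-15 mm in x) centre of the cell when home, at x = +1, z = 49.5 mm of the charger. Home: nub against the end wall, flat end on the spring, level on the floor. In the middle, for 46 mm, only a 12 mm wide spine (the floor) lies under the cell, so fingers can straddle it there down to the box top, z = 25 mm.
- end_wall (a point): On the charger: nominal (+-15 mm in x) point of the end wall's inner face where the nub bears, x = +36, z = 49.5 mm. The wall is 10 mm thick, 34 mm wide, its top at z = 56 mm. Side ears, tops about z = 50 mm, outer width 42 mm, keep the cell central with some 2.5 mm free per side; they stand at x = +23 to +35 and -36 to -24 mm.
- spring_face (a point): On the charger: nominal (+-15 mm in x) centre of the free spring contact, a 10 mm steel disc on a coil spring, x = -28, z = 49.5 mm. It slides towards -x only: 2 N to start, 0.9 N per mm, solid after 12 mm (13 N). A cell going in tilted needs 7 to 8 mm of this, 6 mm once home. Behind it a block, front at x = -46, top at z = 61 mm.
- beaker: Glass beaker, 68 mm wide, 85 mm tall, loose; bystander. Origin: centre of its underside.
- jar: Blue closed jar, 64 mm wide, 75 mm tall, loose; bystander. Origin: centre of its underside.
- tube_rack: White tube rack 80 x 160 mm with eight tubes, 71 mm tall, loose; bystander. Origin: centre of its underside.
Not all that is in view belongs to the job. Leave any turquoise look-alike of the part that bears cell_center alone. What is shaped like the charger but pink is not meant.

How it is judged:
By the outcome, as a careful person would: the job done as asked, in the order asked, and still so for the second after the job is handed in, with the robot touching nothing.
It also fails if it takes over 72 s, if anything falls off the work surface, if the arm or the gripper's body presses on something with over 40 N, if the wrist force passes 120 N, or if a joint passes its speed limit or range.

### The arm

A 7-joint arm with a two-finger parallel gripper is mounted at the origin on the work surface. World frame = base frame: x ahead of the robot, y to its left, z up, the work surface at z = 0. Lengths are in m, angles in degrees, forces in N, time in s.
With the tool pointing down it reaches from about 0.425 to 0.875 m from the base axis. Payload 4.7 kg.
Tool frame: the origin (TCP) lies midway between the tips of the shut fingers; the grasp point (between the pads) lies 19 mm behind it; y points along the fingers, x is the direction in which the jaws open and shut, and the axes are right-handed (so a half turn about y gives the same grasp; the last joint's range is limited). The gripper opens to 87 mm and grips with 3 to 60 N. Pads are 19 mm wide; open, the fingers measure 117 mm over their backs; the gripper's body (75 mm by 190 mm) begins 51 mm behind the grasp point.
Start: joints at [63.948, 18.392, -4.016, 83.108, 1.295, 78.541, -3.26], TCP at [0.294, -0.58, 0.223] pointing down, gripper open.
Joint ranges: [-163.93, 163.93], [-17.29, 119.83], [-79.2, 71.16], [3.27, 140.29], [-89.18, 269.18], [5.43, 117.66], [-154.24, 154.24]. Speed limits (degrees/s): [147.25, 147.25, 180, 180, 180, 180, 180].

### API

Orientations are given as [roll, pitch, yaw] about the fixed x, y, z axes, in that order (R = Rz(yaw) Ry(pitch) Rx(roll)).
In Python, from cell import env gives the robot as it stands.
- The arm moves only by the tool carry_out, never from a script. Its argument "targets" is a list of rows, each a list of 2 entries, a list of its own where there are three numbers: the shift along the tool's x, y, z in mm, then the turn, a rotation vector about the tool's x, y, z in degrees. A call has 1 to 12 rows; each row shifts and turns the commanded pose from where the row before left it, along the tool's axes as they then stand; what a row does not reach is not made up. A row lasts 1/10 s, in which the tool goes at most 50 mm and 8.59 degrees, less where a joint would pass 70% of its speed; a pose out of reach is approached as far as the arm can. A call with a gripper value outside its range is refused whole. "jaw" is the opening, from 0 (shut) to 1 (fully open), set as the call begins (left out, the last holds). The fingers move at their own pace and stop on an object; "squeeze" is the grip in N (left out, the last holds). Time passes only in rows, so rows that do not move let the fingers close. It gives the time, the measured TCP pose, the force and the opening at its end, in the units of the state.
- env.get_obs(): the state, without advancing time (a new reading comes with each control period).
- env.read_camera(name): name is "scene" or "top"; returns the picture (400x640x3 uint8, red, green, blue); there is no depth.
- env.get_calibration(name): a dict with "fx", "fy", "cx", "cy" (pixels), "R" (3x3) and "t" (3): a world point X has camera coordinates R X + t. Camera axes: x right, y down, z forward; pixel columns grow to the right and rows downward; lengths in m; the calibration is good to about 2 mm. A picture is of the moment at which its call begins. get_calibration takes no time and is no camera call.
- env.sign_off(): hands the job in, once; it reports no verdict.
Trained networks look in the newest picture that a camera, given by its name, has taken for a name from the list of things; names that differ only in an ending like _2 or _b are one class to them, and where a whole thing is asked for, a point or a joint stands for the part that bears it (a point fixed in the world has none). Each returns a list of dicts, best first, with "p" (0 to 1); they miss things now and then, are a little off and sometimes report something else, mostly with a low value. They report only what shows in the picture. A call takes as long as a camera call. They do not tell look-alikes from the thing itself.
- env.outline_of(camera, label): "mask" (400x640 bool, what is visible of it) and "xy" ([column, row] in pixels, amid what is visible of it).
The state is a dict: "time_s": time; "qpos": joint angles; "joint_velocities": joint speeds; "effort": joint torques, N m; "tool_pos": TCP position; "tool_rot": TCP orientation; "force": force on the tool from outside, world axes, zero at the start; "wrist_torque": the same for the moment, N m; "grip_width": finger opening in m.
Only numpy, scipy, OpenCV 4.12 (cv2) and the standard library are available. Lean on these libraries where they do the work, as an engineer would, in place of code of your own. Each camera call takes 0.05 s, during which the arm holds its last target.

## Working session

There is one attempt and no reset: what is moved stays moved. The work goes in short steps, Python scripts to look and compute and a tool call to move; the robot and the scene stay as the last step left them, time stands still between calls to the robot, and variables do not carry over. Pictures are saved under pics/ and viewed, and the job is handed in when it is done.

Besides the shell and the picture viewer there is one more tool, called after "Request:" in YAML: its name, and indented under it one key for each argument. carry_out: Moves the arm, as the interface text tells. Its arguments: {"type":"object","properties":{"targets":{"type":"array","items":{"type":"array"}},"jaw":{"type":"number"},"squeeze":{"type":"number"}},"required":["targets"]}

```bash
ls; mkdir -p pics; python3 - <<'E'
from cell import env
import cv2,numpy as np
print(env.get_obs())
for n in ("scene","top"):
    im=env.read_camera(n); cv2.imwrite(f"pics/{n}0.png",im[:,:,::-1]); c=env.get_calibration(n); print(n,c, -np.array(c["R"]).T@c["t"])
E
```

```text
pics
{'time_s': 0.0, 'qpos': array([63.94910021, 18.4376388 , -4.01524863, 83.17410945,  1.29360551,
       78.53926579, -3.2602707 ]), 'joint_velocities': array([-0.01217619, -0.04094921, -0.03367921, -0.04687715, -0.01441202,
       -0.0119592 , -0.00955746]), 'effort': array([-7.04417325e-04, -4.91290069e+01, -4.05025743e-01, -3.12526560e+01,
       -6.42490690e-02,  4.38588217e-02,  2.11541856e-04]), 'tool_pos': array([ 0.29338237, -0.57942007,  0.2214845 ]), 'tool_rot': array([-90.00438138,   0.10585329, -63.14018973]), 'force': array([ 0.48241607, -0.00515843, -0.8012448 ]), 'wrist_torque': array([ 0.01430155, -0.04149545,  0.03388224]), 'grip_width': 0.08682523468152553}
scene {'fx': 410.16622420656535, 'fy': 410.16622420656535, 'cx': 326.30773703813867, 'cy': 201.79277085980493, 'R': array([[ 0.89106778,  0.45386572,  0.00203087],
       [ 0.28099496, -0.54814824, -0.78776604],
       [-0.35642679,  0.7025236 , -0.61597122]]), 't': array([-0.48887229, -0.07962144,  1.12334941])} [ 0.85838338 -0.61094144  0.63022067]
top {'fx': 514.497326637635, 'fy': 514.497326637635, 'cx': 320.47022741227124, 'cy': 202.26449118872176, 'R': array([[ 0.0049361 , -0.99958822,  0.0282672 ],
       [-0.99396831, -0.00800135, -0.1093754 ],
       [ 0.10955654, -0.02755681, -0.9935985 ]]), 't': array([-0.00667622,  0.56815795,  1.13648434])} [0.44025467 0.02919045 1.19154036]
```

View pics/scene0.png

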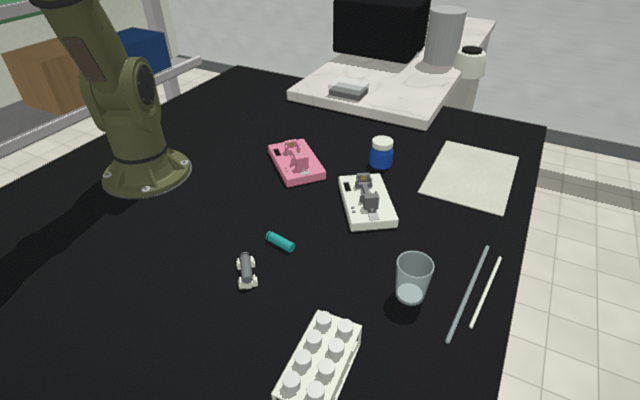

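View pics/top0.png

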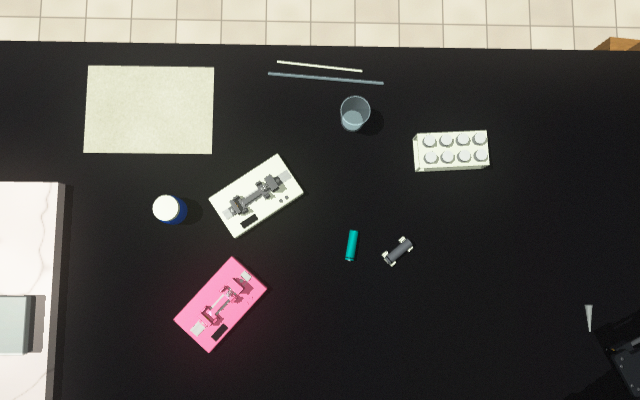

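The white charger is at about (257,196) in the top view and (367,200) in the scene view. The cell in its rest is at top (397,250) and scene (247,270). I'll zoom in on both.

```bash
python3 - <<'E'
import cv2,numpy as np
s=cv2.imread("pics/scene0.png");t=cv2.imread("pics/top0.png")
def z(im,x,y,w,h,k): return cv2.resize(im[y:y+h,x:x+w],None,fx=k,fy=k,interpolation=cv2.INTER_CUBIC)
cv2.imwrite("pics/a.png",np.vstack([z(t,205,145,105,100,5)[:, :]]))
cv2.imwrite("pics/b.png",z(s,330,165,75,70,8))
cv2.imwrite("pics/c.png",np.hstack([z(t,375,230,45,45,8),z(s,225,245,45,45,8)]))
E
```

```text
(no output)
```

View pics/a.png

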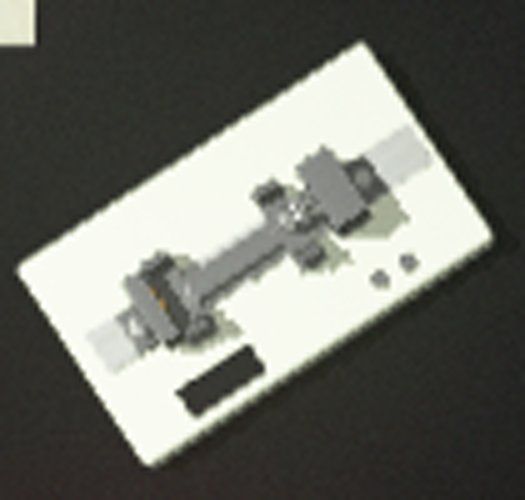

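View pics/b.png

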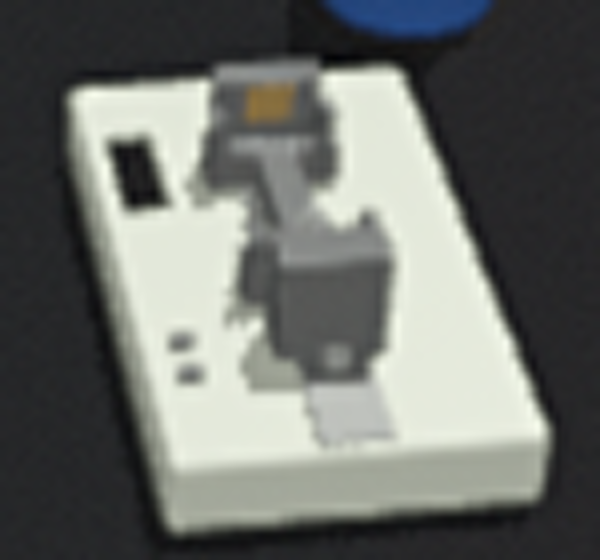

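View pics/c.png

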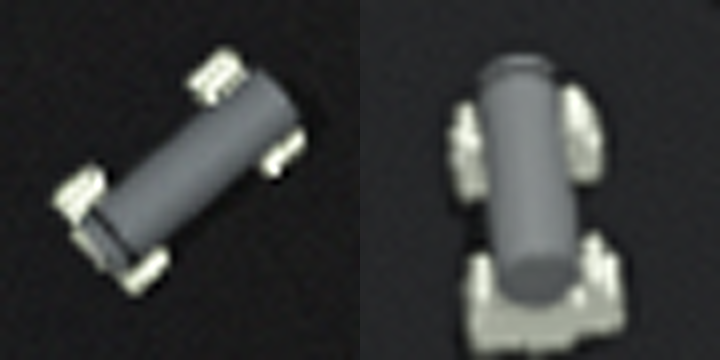

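```bash
cat > h.py <<'E'
import numpy as np,cv2
from cell import env
from scipy.optimize import minimize
C={n:env.get_calibration(n) for n in("scene","top")}
def proj(n,P):
    c=C[n]; p=np.atleast_2d(P)@np.array(c["R"]).T+c["t"]
    return np.c_[c["fx"]*p[:,0]/p[:,2]+c["cx"],c["fy"]*p[:,1]/p[:,2]+c["cy"]]
def pose(x,y,z,yaw,pitch=0):
    a=np.radians(yaw);b=np.radians(pitch)  # pitch>0: local x tilts up
    R=np.array([[np.cos(a),-np.sin(a),0],[np.sin(a),np.cos(a),0],[0,0,1]])@np.array([[np.cos(b),0,-np.sin(b)],[0,1,0],[np.sin(b),0,np.cos(b)]])
    return R,np.array([x,y,z])
def tri(px):  # {cam:(u,v)}
    A=[];b=[]
    for n,(u,v) in px.items():
        c=C[n];R=np.array(c["R"]);t=np.array(c["t"])
        for q,f,cc,i in((u,c["fx"],c["cx"],0),(v,c["fy"],c["cy"],1)):
            k=(q-cc)/f; A.append(R[i]-k*R[2]); b.append(k*t[2]-t[i])
    return np.linalg.lstsq(np.array(A),np.array(b),rcond=None)[0]
S=8
def hullmask(pts,shape=(400,640)):
    m=np.zeros(shape,np.uint8);h=cv2.convexHull(pts.astype(np.float32))
    cv2.fillPoly(m,[np.round(h*16).astype(np.int32)],255,lineType=cv2.LINE_AA,shift=4)
    return m/255.
def cyl(L0=-.035,L1=.033,r=.0105,nub=True):
    t=np.linspace(0,2*np.pi,24)
    P=[np.c_[np.full(24,l),r*np.cos(t),r*np.sin(t)] for l in(L0,L1)]
    if nub:P.append(np.c_[np.full(24,.035),.004*np.cos(t),.004*np.sin(t)])
    return np.vstack(P)
def box(x0,x1,y0,y1,z0,z1): return np.array([[x,y,z] for x in(x0,x1) for y in(y0,y1) for z in(z0,z1)])
E
python3 - <<'E'
from h import *
M={}
for n in("scene","top"):
    im=env.read_camera(n)
    for l in("cell_center","charger","rest","jar","beaker","tube_rack"):
        r=env.outline_of(n,l)
        print(n,l,[(round(q["p"],2),np.round(q["xy"],1),int(q["mask"].sum())) for q in r])
        for i,q in enumerate(r): M[f"{n}_{l}_{i}"]=q["mask"]
np.savez("m.npz",**M)
E
```

```text
scene cell_center [(0.69, array([283.2, 242.4]), 308), (0.63, array([244.4, 270.7]), 315)]
scene charger [(0.66, array([295.8, 165.1]), 1833), (0.59, array([370.4, 201.2]), 2577)]
scene rest [(0.55, array([248.6, 285.4]), 222)]
scene jar [(0.28, array([367.9, 202. ]), 2568)]
scene beaker [(0.76, array([411.8, 271.6]), 1650)]
scene tube_rack [(0.59, array([322. , 359.1]), 5015)]
top cell_center [(0.7, array([397.2, 249.6]), 261), (0.56, array([353.7, 245.6]), 264)]
top charger [(0.85, array([253.4, 195.3]), 4096), (0.78, array([222.2, 303.7]), 4245)]
top rest [(0.58, array([408.4, 252.3]), 100), (0.5, array([257.4, 196.5]), 4043)]
top jar [(0.95, array([170.3, 208.4]), 741)]
top beaker [(0.65, array([354.5, 113.3]), 854)]
top tube_rack [(0.65, array([450.1, 151.8]), 2856), (0.4, array([400.2, 251.7]), 259)]
```

```bash
cat > fit.py <<'E'
from h import *
I={n:cv2.imread(f"pics/{n}0.png") for n in("scene","top")}
def big(m):
    k,l,s,_=cv2.connectedComponentsWithStats(m.astype(np.uint8)); return (l==1+np.argmax(s[1:,4]))
def whitehull(n,x,y,w,h,th):
    g=np.zeros((400,640),bool); g[y:y+h,x:x+w]=I[n][y:y+h,x:x+w].min(2)>th
    m=big(g); c,_=cv2.findContours(m.astype(np.uint8),0,1); return m
# charger
T={"scene":whitehull("scene",333,168,70,66,90),"top":whitehull("top",205,150,102,95,110)}
H={}
for n,m in T.items():
    c,_=cv2.findContours(m.astype(np.uint8),0,2); h=cv2.convexHull(max(c,key=len)); z=np.zeros((400,640),np.uint8); cv2.fillPoly(z,[h],1); H[n]=z
def cost(p,P,H):
    R,t=pose(p[0]/1e3,p[1]/1e3,p[2]/1e3,p[3]); W=P@R.T+t
    return sum(np.abs(hullmask(proj(n,W))-H[n]).sum()/H[n].sum() for n in H)
P=np.vstack([box(-.095,.095,-.055,.055,0,.025)])
Pt=P
def run(P,H,p0):
    best=None
    for d in(0,5,-5):
        r=minimize(cost,np.array(p0)+d*np.array([1,1,0,.5]),args=(P,H),method="Nelder-Mead",options=dict(initial_simplex=np.array(p0)+np.vstack([np.zeros(4),np.diag([8,8,6,5])]),xatol=.05,fatol=1e-4,maxiter=600))
        if best is None or r.fun<best.fun: best=r
    return best
if __name__=="__main__":
    c0=tri({"scene":(368,200),"top":(257,196)}); print(c0)
    r=run(P,H,[c0[0]*1e3,c0[1]*1e3,0,121]);print("charger",r.x,r.fun)
    for n in H:
        rr=run(P,{n:H[n]},r.x); print(n,rr.x,rr.fun)
    M=np.load("m.npz"); Mc={"scene":M["scene_cell_center_1"],"top":M["top_cell_center_0"]}
    c0=tri({"scene":(246,268),"top":(397,250)}); print(c0)
    r2=run(cyl(),Mc,[c0[0]*1e3,c0[1]*1e3,22.5,130]);print("cell",r2.x,r2.fun)
    # tri of nub & flat pts
    ch=r.x
    np.save("ch.npy",r.x);np.save("ce.npy",r2.x)
E
python3 fit.py
```

```text
[0.58649636 0.14409844 0.01299899]
charger [5.85049062e+02 1.45483959e+02 2.59726545e-01 1.24094969e+02] 0.0722373886504458
scene [582.93216402 149.28827736  -2.80395961 124.12345164] 0.028380112556905764
top [585.33730267 146.20840323  -7.14753192 124.13001583] 0.028558190633135104
[ 0.46055042 -0.17901885  0.0195117 ]
cell [ 458.77532499 -179.32275858   24.89959273  131.45184716] 0.49766015218347875
```

```bash
cat > ov.py <<'E'
from h import *
def overlay(imgs,ch,off,ce,pitch=0,crops=None,k=6,out="pics/o.png"):
    res=[]
    for n,(x,y,w,h) in crops:
        im=imgs[n][y:y+h,x:x+w]; im=cv2.resize(im,None,fx=k,fy=k,interpolation=cv2.INTER_CUBIC)
        def pl(W,col,close=True):
            q=(proj(n,W)-[x,y]+.5)*k
            cv2.polylines(im,[np.round(q*8).astype(np.int32)],close,col,1,cv2.LINE_AA,3)
        R,t=pose(*(np.array(ch[:3])/1e3),ch[3])
        def rect(x0,x1,y0,y1,z,col): pl(np.array([[x0,y0,z],[x1,y0,z],[x1,y1,z],[x0,y1,z]])/1e3@R.T+t,col)
        rect(-95,95,-55,55,25,(0,0,255))
        rect(36+off,46+off,-17,17,56,(0,255,0)); rect(36+off,36.01+off,-17,17,39,(0,160,0))
        for a,b in((23,35),(-36,-24)):
            for s in(1,-1): rect(a+off,b+off,s*13,s*21,50,(255,255,0))
        rect(-46+off,-46.01+off,-17,17,61,(255,0,255)); rect(-23+off,23+off,-6,6,39,(0,200,255))
        R,t=pose(*(np.array(ce[:3])/1e3),ce[3],pitch)
        C_=cyl()
        for a in range(3): pl(C_[a*24:a*24+24]@R.T+t,[(0,0,255),(0,255,0),(255,0,255)][a])
        res.append(im)
    hh=max(i.shape[0] for i in res)
    cv2.imwrite(out,np.hstack([cv2.copyMakeBorder(i,0,hh-i.shape[0],0,0,0) for i in res]))
E
python3 - <<'E'
from ov import *
I={n:cv2.imread(f"pics/{n}0.png") for n in("scene","top")}
ch=np.load("ch.npy");ce=np.load("ce.npy");ch[2]=0
overlay(I,ch,0,ce,crops=[("top",(375,230,45,45)),("scene",(225,245,45,45))],k=8,out="pics/o1.png")
overlay(I,ch,0,ce,crops=[("top",(205,150,102,92))],k=7,out="pics/o2.png")
overlay(I,ch,0,ce,crops=[("scene",(333,168,70,66))],k=8,out="pics/o3.png")
E
```

```text
(no output)
```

View pics/o1.png

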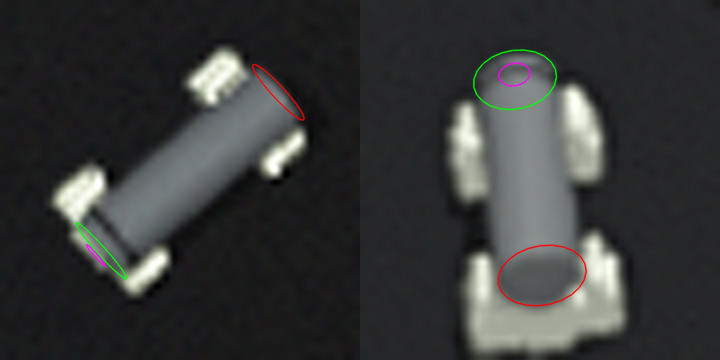

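View pics/o2.png

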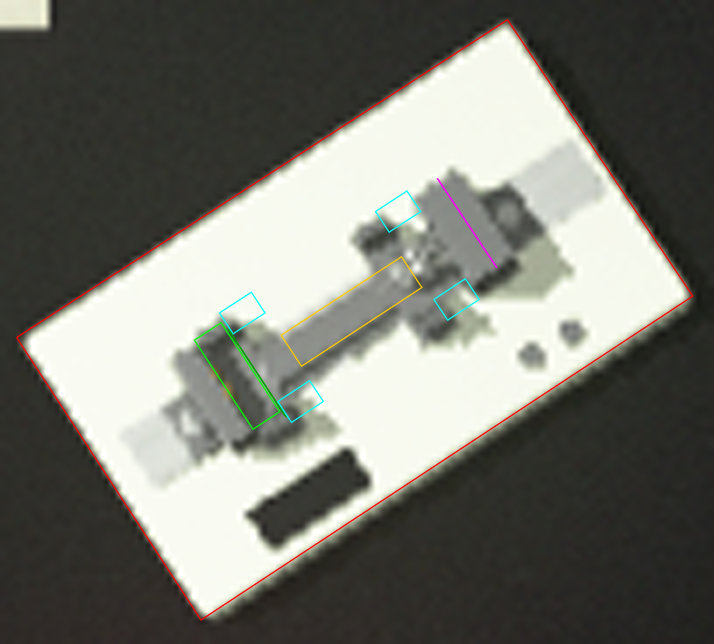

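View pics/o3.png

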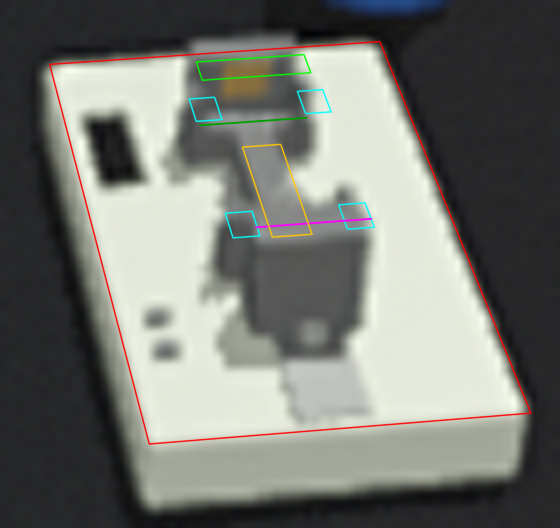

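```bash
python3 - <<'E'
from ov import *
I={n:cv2.imread(f"pics/{n}0.png") for n in("scene","top")}
ch=np.load("ch.npy");ce=np.load("ce.npy");ch[2]=0
W={"top":(375,230,45,45),"scene":(225,245,45,45)}
T={};V={}
for n,(x,y,w,h) in W.items():
    g=cv2.GaussianBlur(I[n],(0,0),.5).min(2).astype(float); t=np.clip((g-30)/(85-30),0,1)
    wh=cv2.dilate((g>120).astype(np.uint8),np.ones((3,3)))
    v=np.zeros(g.shape);v[y:y+h,x:x+w]=1; v[wh>0]=0
    if n=="scene": v[285:,:]=0; v[277:285]*=1
    T[n]=t;V[n]=v
    print(n,g[y+15:y+30:4,x+10:x+35:3].astype(int))
def cost(p,ns):
    R,t=pose(*(np.array(p[:3])/1e3),p[3]); q=cyl()@R.T+t
    return sum((np.abs(hullmask(proj(n,q))-T[n])*V[n]).sum() for n in ns)
for ns in(("top","scene"),("top",),("scene",)):
    p0=ce+np.array([0,0,-2.4,0])
    f=(lambda p:cost(p,ns)) if len(ns)>1 else (lambda p:cost([p[0],p[1],22.5,p[3]],ns))
    r=minimize(f,p0,method="Nelder-Mead",options=dict(initial_simplex=p0+np.vstack([np.zeros(4),np.diag([6,6,5,5])]),xatol=.05,fatol=.01,maxiter=800))
    print(ns,r.x,r.fun)
    if len(ns)>1: np.save("ce.npy",r.x); best=r.x
overlay(I,ch,0,best,crops=[("top",(375,230,45,45)),("scene",(225,245,45,45))],k=8,out="pics/o4.png")
for o in(6,9): overlay(I,ch,o,best,crops=[("top",(215,160,75,75))],k=8,out=f"pics/o5_{o}.png")
a=cv2.imread("pics/o5_6.png");b=cv2.imread("pics/o5_9.png");cv2.imwrite("pics/o5.png",np.hstack([a[:,:400*1],b[:,:400]])) 
overlay(I,ch,6,best,crops=[("scene",(345,168,45,45))],k=8,out="pics/o6a.png")
overlay(I,ch,9,best,crops=[("scene",(345,168,45,45))],k=8,out="pics/o6b.png")
cv2.imwrite("pics/o6.png",np.hstack([cv2.imread("pics/o6a.png"),cv2.imread("pics/o6b.png")]))
E
```

```text
top [[ 26  27  27  28  35  93 112 117  96]
 [ 28  24  27  75 109 117 105  76 216]
 [218  85  99 116 113  91  34  20  27]
 [104  76 116 101  63  19  27  25  26]]
scene [[ 35 206 100 129 128 147 192  33  37]
 [ 47 166  97 127 131 123 159  38  38]
 [ 33 152 102 126 133 106  41  37  38]
 [ 37  23  75 124 134 116  34  36  38]]
('top', 'scene') [ 458.67887608 -178.85669778   20.71809636  132.15260548] 195.16292335115864
('top',) [ 458.52838468 -177.96052249   23.52733312  132.48805888] 32.42388591800356
('scene',) [ 460.14197195 -180.23315239   26.72883929  131.21251238] 168.20677361853834
```

View pics/o4.png

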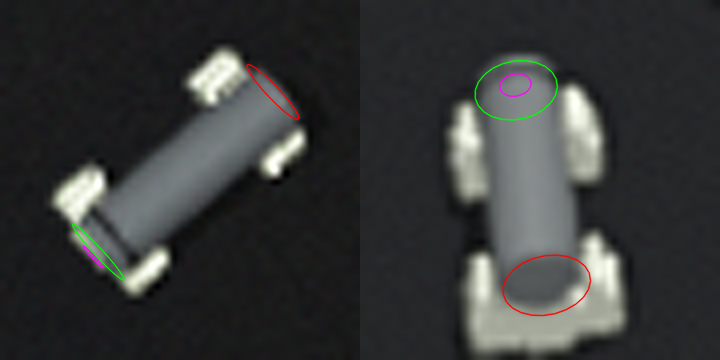

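View pics/o5_6.png

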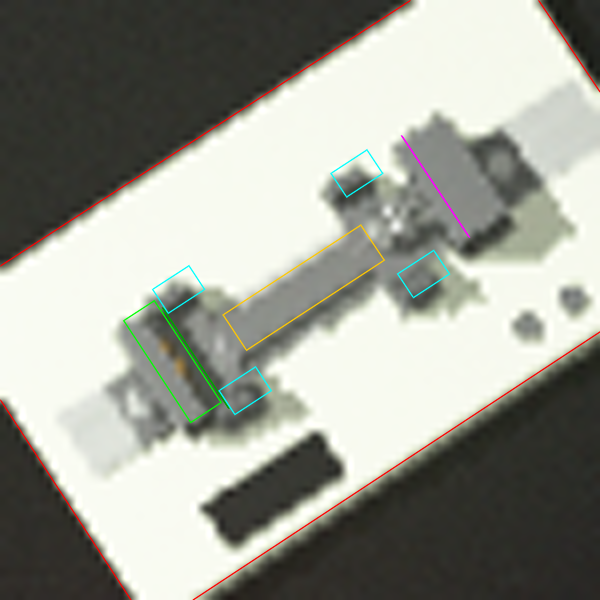

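View pics/o5_9.png

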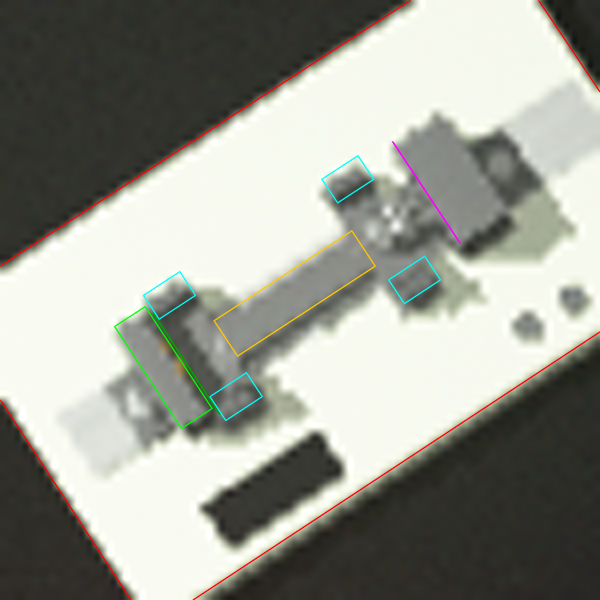

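View pics/o6.png

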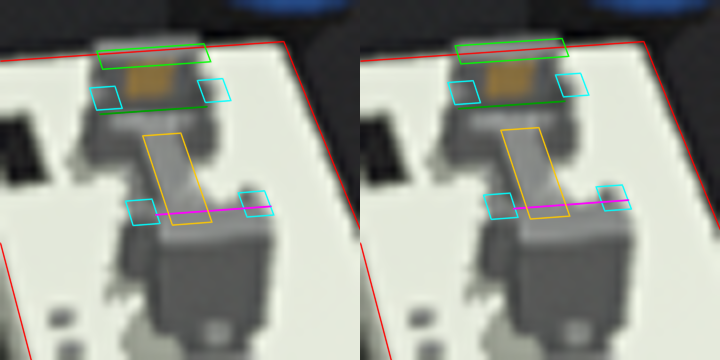

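```bash
python3 - <<'E'
from ov import *
I={n:cv2.imread(f"pics/{n}0.png") for n in("scene","top")}
ch=np.load("ch.npy");ce=np.load("ce.npy");ch[2]=0
W={"top":(377,230,41,40),"scene":(232,247,34,36)}
T={};V={}
for n,(x,y,w,h) in W.items():
    g=cv2.GaussianBlur(I[n],(0,0),.4).min(2).astype(float); lo,hi=((30,85) if n=="top" else (42,95)); t=np.clip((g-lo)/(hi-lo),0,1)
    wh=cv2.dilate((g>(125 if n=="top" else 143)).astype(np.uint8),np.ones((2,2)))
    v=np.zeros(g.shape);v[y:y+h,x:x+w]=1; v[wh>0]=0
    if n=="scene": v[272:,:238]=0; v[272:,255:]=0
    T[n]=t;V[n]=v
def cost(p,ns):
    R,t=pose(*(np.array(p[:3])/1e3),p[3]); q=cyl()@R.T+t
    return sum((np.abs(hullmask(proj(n,q))-T[n])*V[n]).sum() for n in ns)
for ns in(("top","scene"),("top",),("scene",)):
    p0=np.array([458.5,-178.5,22.5,132.])
    f=(lambda p:cost(p,ns)) if len(ns)>1 else (lambda p:cost([p[0],p[1],22.5,p[3]],ns))
    r=minimize(f,p0,method="Nelder-Mead",options=dict(initial_simplex=p0+np.vstack([np.zeros(4),np.diag([6,6,5,5])]),xatol=.05,fatol=.01,maxiter=800))
    print(ns,r.x,r.fun)
    if len(ns)>1: best=r.x
    else: 
        r.x[2]=22.5; overlay(I,ch,0,r.x,crops=[("top",(375,230,45,45)),("scene",(225,245,45,45))],k=8,out=f"pics/p_{ns[0]}.png")
overlay(I,ch,0,best,crops=[("top",(375,230,45,45)),("scene",(225,245,45,45))],k=8,out="pics/p_j.png")
cv2.imwrite("pics/p_all.png",np.vstack([cv2.imread(f"pics/p_{k}.png") for k in("top","j")])[:600])
R,t=pose(ch[0]/1e3,ch[1]/1e3,0,ch[3])
for nm,p in(("seat",(10,0,49.5)),("wall",(45,0,49.5)),("spring",(-19,0,49.5))): print(nm,R@(np.array(p)/1e3)+t)
E
```

```text
('top', 'scene') [ 458.58619466 -178.80937097   20.90425343  131.9432224 ] 98.27506137961188
('top',) [ 458.30570874 -178.86915151   23.94565896  132.38133482] 54.55222816399287
('scene',) [ 461.1735236  -180.08115402   27.9557135   129.6897679 ] 47.92401035886053
seat [0.5794434  0.15376505 0.0495    ]
wall [0.55982358 0.18274889 0.0495    ]
spring [0.59569982 0.12974988 0.0495    ]
```

View pics/p_all.png

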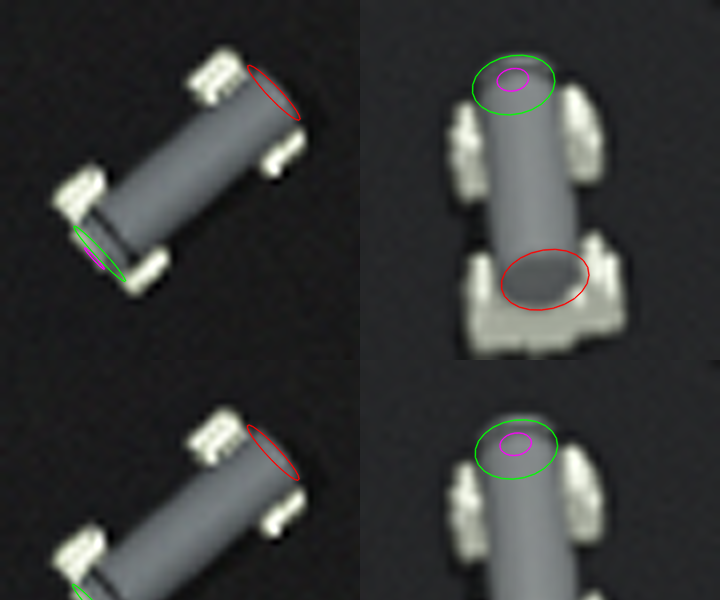

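```bash
cat > mv.py <<'E'
import numpy as np,sys
from scipy.spatial.transform import Rotation as Ro, Slerp
from cell import env
def plan(goal,N,cur=None):
    """goal [x,y,z,yaw,tilt]; tilt=nub up deg"""
    o=env.get_obs() if cur is None else cur
    p0=np.array(o["tool_pos"]);R0=Ro.from_euler("xyz",o["tool_rot"],degrees=True)
    R1=Ro.from_euler("xyz",[-90,0,goal[3]],degrees=True)*Ro.from_rotvec([goal[4],0,0],degrees=True)
    sl=Slerp([0,1],Ro.concatenate([R0,R1]))
    rows=[]
    p=p0;R=R0
    for i in range(1,N+1):
        pn=p0+(np.array(goal[:3])-p0)*i/N;Rn=sl(i/N)
        rows.append([np.round(R.inv().apply(pn-p)*1e3,1).tolist(),np.round((R.inv()*Rn).as_rotvec(degrees=True),2).tolist()])
        p,R=pn,Rn
    return rows
def st(): 
    o=env.get_obs(); print("t",round(o["time_s"],2),"pos",np.round(o["tool_pos"]*1e3,1),"rot",np.round(o["tool_rot"],2),"F",np.round(o["force"],2),"w",round(o["grip_width"]*1e3,1))
E
python3 - <<'E'
from mv import *
st()
print(plan([.4593,-.1794,.120,41.5,0],13))
E
```

```text
t 0.8 pos [ 293.6 -579.9  222.6] rot [-9.000e+01 -1.000e-02 -6.314e+01] F [ 0.13 -0.22  0.11] w 87.3
[[[-21.7, 7.9, 25.3], [0.0, -8.05, 0.0]], [[-18.0, 7.9, 28.1], [0.0, -8.05, 0.0]], [[-13.9, 7.9, 30.3], [0.0, -8.05, 0.0]], [[-9.5, 7.9, 32.0], [0.0, -8.05, 0.0]], [[-4.9, 7.9, 33.0], [0.0, -8.05, 0.0]], [[-0.2, 7.9, 33.3], [0.0, -8.05, 0.0]], [[4.4, 7.9, 33.0], [0.0, -8.05, 0.0]], [[9.0, 7.9, 32.1], [0.0, -8.05, 0.0]], [[13.4, 7.9, 30.5], [0.0, -8.05, 0.0]], [[17.6, 7.9, 28.3], [0.0, -8.05, 0.0]], [[21.4, 7.9, 25.6], [0.0, -8.05, 0.0]], [[24.7, 7.9, 22.4], [0.0, -8.05, 0.0]], [[27.6, 7.9, 18.7], [0.0, -8.05, 0.0]]]
```

Request:
carry_out:
  targets:
    - [[-22,7,25],[0,-8,0]]
    - [[-18,7,28],[0,-8,0]]
    - [[-14,7,30],[0,-8,0]]
    - [[-9.5,7,32],[0,-8,0]]
    - [[-5,7,33],[0,-8,0]]
    - [[0,7,33],[0,-8,0]]
    - [[4.5,7,33],[0,-8,0]]
    - [[9,7,32],[0,-8,0]]
    - [[13.5,7,30.5],[0,-8,0]]
    - [[17.5,7,28],[0,-8,0]]
    - [[21.5,7,25.5],[0,-8,0]]
    - [[24.5,7,22.5],[0,-8,0]]
  jaw: 0.55

```text
time_s: 2.0
tool_pos: [0.4481, -0.2106, 0.1386]
tool_rot: [-90.1, -0.0, 33.2]
force: [-0.1, 0.3, 0.4]
grip_width: 0.048
```

```bash
python3 - <<'E'
from mv import *
st()
print(plan([.4593,-.1794,.080,41.5,0],3))
E
```

```text
t 2.0 pos [ 448.1 -210.6  138.6] rot [-9.005e+01 -1.000e-02  3.318e+01] F [-0.08  0.33  0.36] w 48.0
[[[8.8, 19.5, 6.7], [0.02, -2.77, 0.0]], [[9.1, 19.5, 6.2], [0.02, -2.77, 0.0]], [[9.4, 19.5, 5.8], [0.02, -2.77, 0.0]]]
```

Request:
carry_out:
  targets:
    - [[9,19.5,6.5],[0,-3,0]]
    - [[9,19.5,6],[0,-3,0]]
    - [[9,19.5,6],[0,-2.5,0]]
    - [[0,0,0],[0,0,0]]
    - [[0,0,0],[0,0,0]]

```text
time_s: 2.5
tool_pos: [0.4587, -0.1813, 0.0804]
tool_rot: [-90.0, 0.0, 41.3]
force: [0.2, 0.2, 1.4]
grip_width: 0.0483
```

```bash
python3 - <<'E'
from mv import *
from h import *
st()
print(plan([.4593,-.1794,.006,41.5,0],4))
t=env.read_camera("top")[:,:,::-1];s=env.read_camera("scene")[:,:,::-1]
z=lambda im,x,y,w,h,k:cv2.resize(im[y:y+h,x:x+w],None,fx=k,fy=k,interpolation=cv2.INTER_CUBIC)
cv2.imwrite("pics/g1.png",np.hstack([z(t,360,215,75,75,5),z(s,205,220,75,75,5)]))
E
```

```text
t 2.5 pos [ 458.7 -181.3   80.4] rot [-9.000e+01  2.000e-02  4.133e+01] F [0.21 0.22 1.43] w 48.3
[[[0.4, 18.6, 0.2], [0.0, -0.04, -0.0]], [[0.4, 18.6, 0.2], [0.0, -0.04, -0.0]], [[0.4, 18.6, 0.2], [0.0, -0.04, -0.0]], [[0.4, 18.6, 0.2], [0.0, -0.04, -0.0]]]
```

View pics/g1.png

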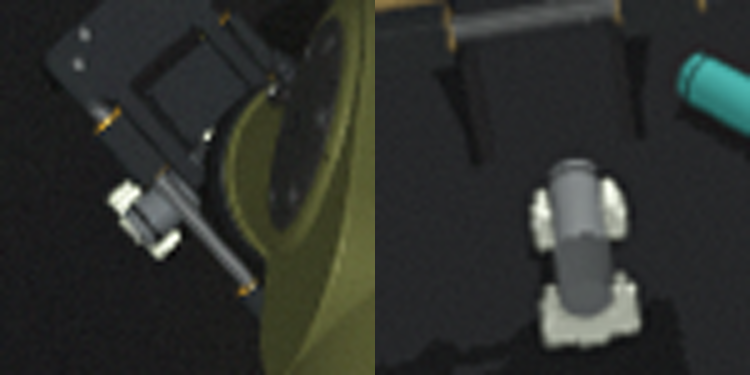

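The open fingers straddle the cell, which lies along the tool axis in both views: scene crop about (580,240), top crop about (160,215). I'll go down.

Request:
carry_out:
  targets:
    - [[0.6,18.5,0.5],[0,0,0]]
    - [[0.4,18.5,0.5],[0,0,0]]
    - [[0.4,18.5,0],[0,0,0]]
    - [[0.4,18.5,0],[0,0,0]]
    - [[0,0,0],[0,0,0]]
    - [[0,0,0],[0,0,0]]

```text
time_s: 3.2
tool_pos: [0.4598, -0.1798, 0.007]
tool_rot: [-90.1, -0.0, 41.3]
force: [0.2, -0.0, 0.4]
grip_width: 0.0479
```

```bash
python3 - <<'E'
from mv import *
from h import *
st()
s=env.read_camera("scene")[:,:,::-1]
z=lambda im,x,y,w,h,k:cv2.resize(im[y:y+h,x:x+w],None,fx=k,fy=k,interpolation=cv2.INTER_CUBIC)
cv2.imwrite("pics/g2.png",z(s,205,220,75,75,6))
E
```

```text
t 3.2 pos [ 459.8 -179.8    7. ] rot [-9.006e+01 -2.000e-02  4.130e+01] F [ 0.22 -0.    0.42] w 47.9
```

View pics/g2.png

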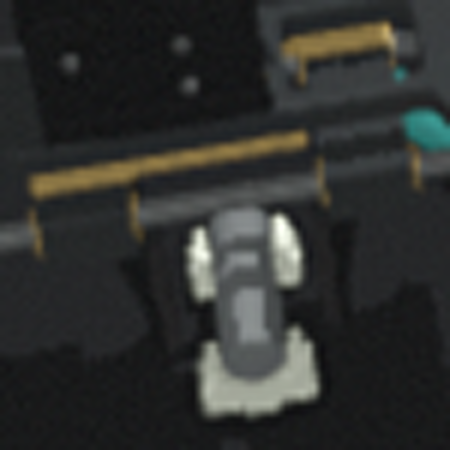

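Request:
carry_out:
  targets:
    - [[0,0,0],[0,0,0]]
    - [[0,0,0],[0,0,0]]
    - [[0,0,0],[0,0,0]]
    - [[0,0,0],[0,0,0]]
    - [[0,0,0],[0,0,0]]
    - [[0,0,0],[0,0,0]]
    - [[0,0,0],[0,0,0]]
    - [[0,0,0],[0,0,0]]
  jaw: 0
  squeeze: 8

```text
time_s: 4.05
tool_pos: [0.4595, -0.1792, 0.0063]
tool_rot: [-90.0, 0.0, 41.4]
force: [-1.3, 0.8, 3.0]
grip_width: 0.0203
```

```bash
python3 - <<'E'
from mv import *
st(); print(env.get_obs()["wrist_torque"])
E
```

```text
t 4.05 pos [ 459.5 -179.2    6.3] rot [-90.02   0.    41.36] F [-1.26  0.77  2.97] w 20.3
[-0.01452193  0.03617656 -0.0350245 ]
```

Gripped with a width of about 20.3 mm and little side force. I'll firm the grip and lift.

Request:
carry_out:
  targets:
    - [[0,0,0],[0,0,0]]
    - [[0,0,0],[0,0,0]]
    - [[0,0,0],[0,0,0]]
    - [[0,-5,0],[0,0,0]]
    - [[0,-10,0],[0,0,0]]
    - [[0,-20,0],[0,0,0]]
    - [[0,-30,0],[0,0,0]]
    - [[0,-30,0],[0,0,0]]
    - [[0,-30,0],[0,0,0]]
    - [[0,0,0],[0,0,0]]
    - [[0,0,0],[0,0,0]]
  jaw: 0
  squeeze: 40

```text
time_s: 5.15
tool_pos: [0.4595, -0.1792, 0.1317]
tool_rot: [-90.1, -0.0, 41.4]
force: [-0.8, 0.6, -0.7]
grip_width: 0.02
```

```bash
python3 - <<'E'
from mv import *
from h import *
st(); print(env.get_obs()["wrist_torque"])
t=env.read_camera("top")[:,:,::-1];s=env.read_camera("scene")[:,:,::-1]
z=lambda im,x,y,w,h,k:cv2.resize(im[y:y+h,x:x+w],None,fx=k,fy=k,interpolation=cv2.INTER_CUBIC)
cv2.imwrite("pics/g3.png",np.hstack([z(t,360,215,75,75,5),z(s,195,170,85,75,5)]))
ch=np.load("ch.npy");R,tt=pose(ch[0]/1e3,ch[1]/1e3,0,ch[3])
# tcp above charger at tilt 15: cell centre at charger (17,0,130)
g=R@np.array([.017,0,.110])+tt; print(g)
print(plan([*g,ch[3]-90,15],12))
E
```

```text
t 5.15 pos [ 459.5 -179.2  131.7] rot [-9.009e+01 -1.000e-02  4.136e+01] F [-0.79  0.58 -0.7 ] w 20.0
[ 0.07017272 -0.07929592  0.01227861]
[0.57551944 0.15956182 0.11      ]
[[[26.0, 1.7, 14.7], [1.24, 0.6, -0.08]], [[25.8, 2.0, 14.9], [1.24, 0.6, -0.08]], [[25.6, 2.4, 15.2], [1.24, 0.6, -0.08]], [[25.5, 2.8, 15.4], [1.24, 0.6, -0.08]], [[25.3, 3.1, 15.6], [1.24, 0.6, -0.08]], [[25.1, 3.5, 15.8], [1.24, 0.6, -0.08]], [[25.0, 3.9, 15.9], [1.24, 0.6, -0.08]], [[24.8, 4.3, 16.1], [1.24, 0.6, -0.08]], [[24.6, 4.7, 16.3], [1.24, 0.6, -0.08]], [[24.4, 5.0, 16.4], [1.24, 0.6, -0.08]], [[24.3, 5.4, 16.6], [1.24, 0.6, -0.08]], [[24.1, 5.8, 16.7], [1.24, 0.6, -0.08]]]
```

View pics/g3.png

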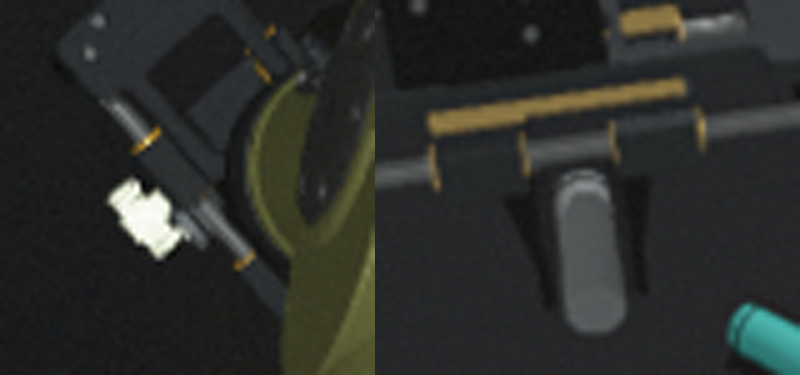

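Request:
carry_out:
  targets:
    - [[26,2,14.5],[1.25,0.6,0]]
    - [[26,2,15],[1.25,0.6,0]]
    - [[25.5,2.5,15],[1.25,0.6,0]]
    - [[25.5,3,15.5],[1.25,0.6,0]]
    - [[25.5,3,15.5],[1.25,0.6,0]]
    - [[25,3.5,15.5],[1.25,0.6,0]]
    - [[25,4,16],[1.25,0.6,0]]
    - [[25,4,16],[1.25,0.6,0]]
    - [[24.5,4.5,16],[1.25,0.6,0]]
    - [[24.5,5,16.5],[1.25,0.6,0]]
    - [[24.5,5,16.5],[1.25,0.6,0]]
    - [[24,6,16.5],[1.25,0.6,0]]

```text
time_s: 6.45
tool_pos: [0.5766, 0.1596, 0.1068]
tool_rot: [-74.9, 1.1, 34.2]
force: [-0.1, 0.4, -0.9]
grip_width: 0.02
```

Request:
carry_out:
  targets:
    - [[0,0,0],[0,0,0]]
    - [[0,0,0],[0,0,0]]

```text
time_s: 6.65
tool_pos: [0.5761, 0.1589, 0.107]
tool_rot: [-74.9, 1.1, 34.3]
force: [0.1, -0.3, -1.6]
grip_width: 0.0197
```

```bash
cat >> ov.py <<'E'
def cellpose():
    from mv import Ro
    o=env.get_obs(); R=Ro.from_euler("xyz",o["tool_rot"],degrees=True)
    up=R.apply([0,-1,0]);z=R.apply([0,0,1])
    c=o["tool_pos"]+.0162*up
    return [*(c*1e3),np.degrees(np.arctan2(z[1],z[0]))],np.degrees(np.arcsin(z[2]))
def inch(ch,c):
    R,t=pose(ch[0]/1e3,ch[1]/1e3,0,ch[3]); return R.T@(np.array(c[:3])/1e3-t)*1e3
def snap(tag,crops=(("top",(210,155,80,75)),("scene",(335,140,75,75))),off=9,k=5):
    ch=np.load("ch.npy");ch[2]=0;ce,p=cellpose()
    I={n:np.ascontiguousarray(env.read_camera(n)[:,:,::-1]) for n in("top","scene")}
    for n in I: cv2.imwrite(f"pics/raw_{tag}_{n}.png",I[n])
    r=[]
    print("cell in charger",np.round(inch(ch,ce),1),"yaw rel",round(ce[3]-ch[3],2),"pitch",round(p,2))
    overlay(I,ch,off,ce,p,crops=list(crops),k=k,out=f"pics/{tag}.png")
E
python3 - <<'E'
from mv import *
from ov import *
st(); snap("s1")
E
```

```text
t 6.65 pos [576.1 158.9 107. ] rot [-74.95   1.09  34.35] F [ 0.07 -0.3  -1.64] w 19.7
cell in charger [ 11.9  -0.4 122.6] yaw rel -0.04 pitch 15.05
```

View pics/s1.png

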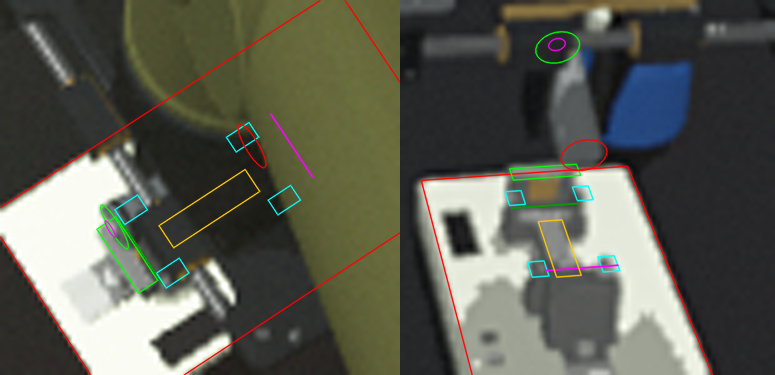

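```bash
cat >> ov.py <<'E'
def goto(cx,cy,cz,tilt,N):
    from mv import plan,Ro
    ch=np.load("ch.npy");R,t=pose(ch[0]/1e3,ch[1]/1e3,0,ch[3])
    c=R@(np.array([cx,cy,cz])/1e3)+t
    T=Ro.from_euler("xyz",[-90,0,ch[3]-90],degrees=True)*Ro.from_rotvec([tilt,0,0],degrees=True)
    p=c-.0162*T.apply([0,-1,0])
    return plan([*p,ch[3]-90,tilt],N)
def fch():
    ch=np.load("ch.npy");R,t=pose(0,0,0,ch[3]); o=env.get_obs(); return np.round(R.T@o["force"],2)
E
python3 - <<'E'
from mv import *
from ov import *
print(goto(21,0,85,20,3)); print(fch())
E
```

```text
[[[0.4, 13.2, 0.6], [1.68, -0.07, -0.35]], [[0.3, 13.2, 0.3], [1.68, -0.07, -0.35]], [[0.2, 13.2, -0.1], [1.68, -0.07, -0.35]]]
[-1.52 -0.38 -1.54]
```

Request:
carry_out:
  targets:
    - [[0.3,10,0.5],[1.3,-0.1,-0.25]]
    - [[0.3,10,0.3],[1.3,0,-0.25]]
    - [[0.2,10,0],[1.3,0,-0.25]]
    - [[0.2,9.5,0],[1.2,0,-0.25]]
    - [[0,0,0],[0,0,0]]
    - [[0,0,0],[0,0,0]]

```text
time_s: 7.35
tool_pos: [0.5707, 0.1689, 0.0707]
tool_rot: [-69.9, -0.0, 34.0]
force: [0.8, 0.1, 0.0]
grip_width: 0.0198
```

```bash
python3 - <<'E'
from mv import *
from ov import *
st();print(fch()); snap("s2",crops=(("top",(210,155,70,75)),("scene",(345,140,50,75))),k=6); print(goto(21,0,67,20,3),fch())
E
```

```text
t 7.35 pos [570.7 168.9  70.7] rot [-69.89  -0.    34.01] F [0.84 0.09 0.02] w 19.8
[-0.39 -0.75  0.02]
cell in charger [21.8 -1.2 85.9] yaw rel -0.08 pitch 20.11
[[[-0.7, 6.1, -2.6], [-0.02, -0.0, 0.03]], [[-0.7, 6.1, -2.6], [-0.02, -0.0, 0.03]], [[-0.7, 6.1, -2.6], [-0.02, -0.0, 0.03]]] [ 0.02  0.62 -0.46]
```

View pics/s2.png

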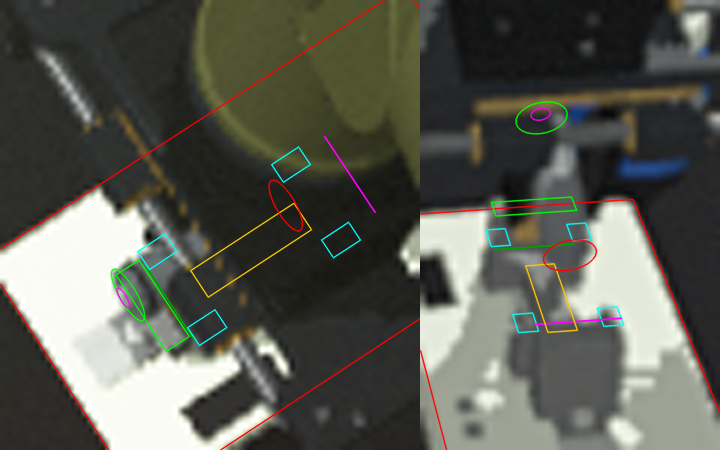

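```bash
python3 - <<'E'
import cv2,numpy as np
from ov import *
s=cv2.imread("pics/raw_s2_scene.png")
a=cv2.resize(s[150:215,345:395],None,fx=9,fy=9,interpolation=cv2.INTER_CUBIC)
b=a.copy()
g=cv2.imread("pics/raw_s2_scene.png")
ch=np.load("ch.npy");ch[2]=0
from mv import Ro
ce,p=[555,0,0,0],0
R,t=pose(*(ch[:3]/1e3),ch[3])
c=R@np.array([.0218,-.0012,.0859])+t
overlay({"scene":g},ch,9,[*(c*1e3),ch[3]],20,crops=[("scene",(345,150,50,65))],k=9,out="pics/tmp.png")
a=np.clip(a.astype(float)*1.5,0,255).astype(np.uint8)
cv2.imwrite("pics/s2b.png",np.hstack([a[:, :400],cv2.imread("pics/tmp.png")[:,:400]]))
E
```

```text
(no output)
```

View pics/s2b.png

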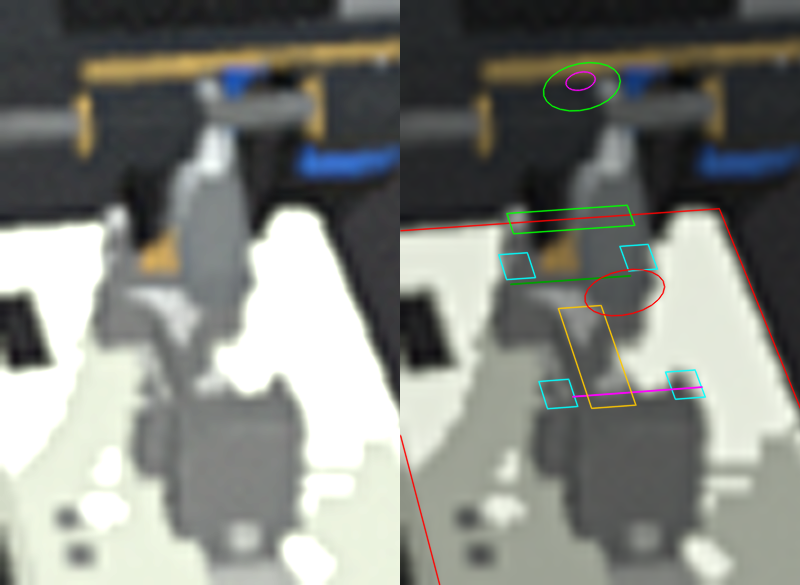

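```bash
python3 - <<'E'
import cv2,numpy as np
from ov import *
s=cv2.imread("pics/raw_s2_scene.png"); s0=cv2.imread("pics/scene0.png")
print("cols",list(range(352,382)))
for r in range(168,192,2): print(r,s[r,352:382].min(1).astype(int), )
print("block rows before");
for r in range(196,204,2): print(r,s0[r,352:386].min(1).astype(int))
ch=np.load("ch.npy");R,t=pose(ch[0]/1e3,ch[1]/1e3,0,ch[3])
R2,t2=pose(*(R@np.array([.0218,-.0012,.0859])+t),ch[3],20)
q=proj("scene",cyl()@R2.T+t2);m=hullmask(q)
for r in range(168,192,2): 
    c=np.where(m[r]>.5)[0]; print(r,c.min() if len(c) else None,c.max() if len(c) else None)
# block back face edges: x=-46.. predicted lines at y=+-17, z=61 & 45
for y in(-17,17):
    print(y,[np.round(proj("scene",R@(np.array([x,y,z])/1e3)+t)[0],1).tolist() for x,z in((-37,61),(-47,61),(-57,61),(-47,40))])
E
```

```text
cols [352, 353, 354, 355, 356, 357, 358, 359, 360, 361, 362, 363, 364, 365, 366, 367, 368, 369, 370, 371, 372, 373, 374, 375, 376, 377, 378, 379, 380, 381]
168 [ 37  36  35  33  35  36  36  27  30  31  30  30  49  91 119 146 162 141
  94  50  28  29  31  23  19  23  27  36  37  38]
170 [ 39  38  39  38  37  35  26  16  22  18  27  43  82 110 114  89  86  87
  83  71  32  28  30  21  24  25  26  22  24  22]
172 [ 37  36  36  36  37  47  44  18  15  21  26  46  83 100  88  86  87  87
  86  79  48  27  18  22  37  39  37  24  17  24]
174 [ 65  66  69  83  89 138 134  55  16  22  38  63  85  87  85  87  88  88
  86  82  57  19  52 147 217 215 217 208 123  32]
176 [217 217 221 221 138  89  83  49  16  23  39  58  77  81  86  88  88  86
  86  83  77  84 125 199 223 220 222 223 202  82]
178 [218 219 222 215 130 108  87  79  73  63  61  66  72  81  84  87  88  88
  84  82 114 187 225 222 219 219 218 221 223 202]
180 [218 218 223 215 133  87  82  84  82  76  78  81  79  76  81  84  83  83
  82  77  84 155 223 221 219 218 218 219 222 220]
182 [218 220 214 130  78  86  91 111 127 138 142 130 12
[... 756 characters left out ...]
8 218 219 220 217 168  82  79  87  84  79 105 109 109 107 106
 104 102  99  93  89  86  84  82  97 166 223 221 219 219 219 219]
200 [218 218 218 218 220 222 213 136  73  83  84  77  73  85  85  86  85  85
  84  84  86  84  85  85  84  82 114 186 224 221 220 219 219 219]
202 [218 219 218 218 220 220 200 146 101  85  83  72  73  90  87  85  86  86
  87  85  85  87  86  86  83  83 131 205 223 221 220 220 219 219]
168 362 371
170 362 372
172 363 372
174 363 372
176 363 373
178 364 373
180 364 374
182 365 374
184 365 372
186 None None
188 None None
190 None None
-17 [[378.0, 192.5], [379.0, 195.0], [380.0, 197.7], [378.3, 202.2]]
17 [[363.6, 193.5], [364.5, 196.1], [365.3, 198.8], [363.9, 203.3]]
```

```bash
python3 - <<'E'
import cv2,numpy as np
from ov import *
g=cv2.imread("pics/raw_s2_top.png")
ch=np.load("ch.npy");ch[2]=0
R,t=pose(*(ch[:3]/1e3),ch[3])
c=R@np.array([.0218,-.0012,.0859])+t
overlay({"top":g},ch,9,[*(c*1e3),ch[3]],20,crops=[("top",(218,185,40,45))],k=10,out="pics/tmp.png")
a=cv2.resize(g[185:230,218:258],None,fx=10,fy=10,interpolation=cv2.INTER_CUBIC)
a=np.clip(a.astype(float)*1.4,0,255).astype(np.uint8)
cv2.imwrite("pics/s2c.png",np.hstack([a,cv2.imread("pics/tmp.png")]))
E
```

```text
(no output)
```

View pics/s2c.png

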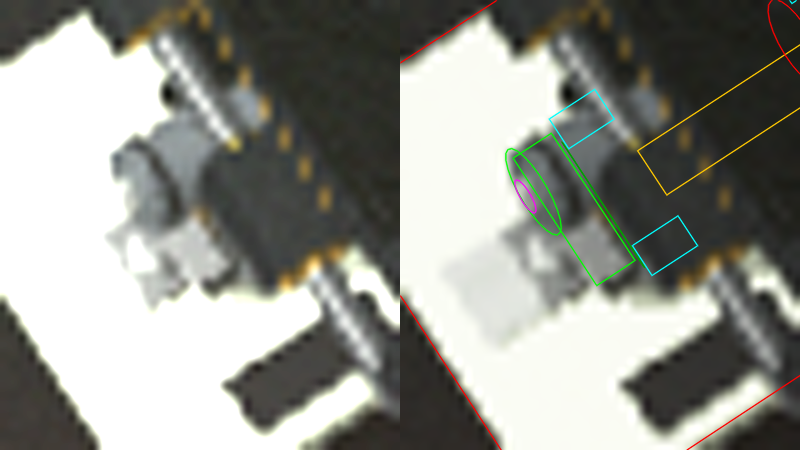

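```bash
python3 - <<'E'
from mv import *
from ov import *
print(goto(22,-.2,67,20,6),fch())
E
```

```text
[[[-0.3, 3.1, -1.1], [-0.01, -0.0, 0.02]], [[-0.3, 3.1, -1.1], [-0.01, -0.0, 0.02]], [[-0.3, 3.1, -1.1], [-0.01, -0.0, 0.02]], [[-0.3, 3.1, -1.1], [-0.01, -0.0, 0.02]], [[-0.3, 3.1, -1.1], [-0.01, -0.0, 0.02]], [[-0.3, 3.1, -1.1], [-0.01, -0.0, 0.02]]] [ 0.02  0.62 -0.46]
```

Request:
carry_out:
  targets:
    - [[-0.2,3,-1.1],[0,0,0]]
    - [[-0.2,3,-1.1],[0,0,0]]
    - [[-0.2,3,-1.1],[0,0,0]]
    - [[-0.2,3,-1.1],[0,0,0]]
    - [[0,3,-1.1],[0,0,0]]
    - [[0,3,-1.1],[0,0,0]]
    - [[0,0,0],[0,0,0]]
    - [[0,0,0],[0,0,0]]

```text
time_s: 8.25
tool_pos: [0.5703, 0.1686, 0.0519]
tool_rot: [-69.9, -0.0, 34.0]
force: [-0.7, -0.4, -1.3]
grip_width: 0.02
```

```bash
python3 - <<'E'
from mv import *
from ov import *
st();print(fch()); snap("s3",crops=(("top",(210,165,60,65)),("scene",(345,150,50,65))),k=7); print(goto(20,-.2,65,20,1),fch())
s=cv2.imread("pics/raw_s3_scene.png")
cv2.imwrite("pics/s3r.png",np.clip(1.4*cv2.resize(s[155:215,345:395],None,fx=10,fy=10,interpolation=cv2.INTER_CUBIC).astype(float),0,255))
E
```

```text
t 8.25 pos [570.3 168.6  51.9] rot [-6.993e+01 -4.000e-02  3.404e+01] F [-0.72 -0.39 -1.27] w 20.0
[ 0.08  0.81 -1.27]
cell in charger [21.9 -0.7 67.1] yaw rel -0.05 pitch 20.07
[[[-0.7, 1.5, -2.5], [-0.05, -0.04, 0.07]]] [ 0.15 -0.42 -0.38][ WARN:0@1.206] global loadsave.cpp:1063 imwrite_ Unsupported depth image for selected encoder is fallbacked to CV_8U.
```

View pics/s3.png

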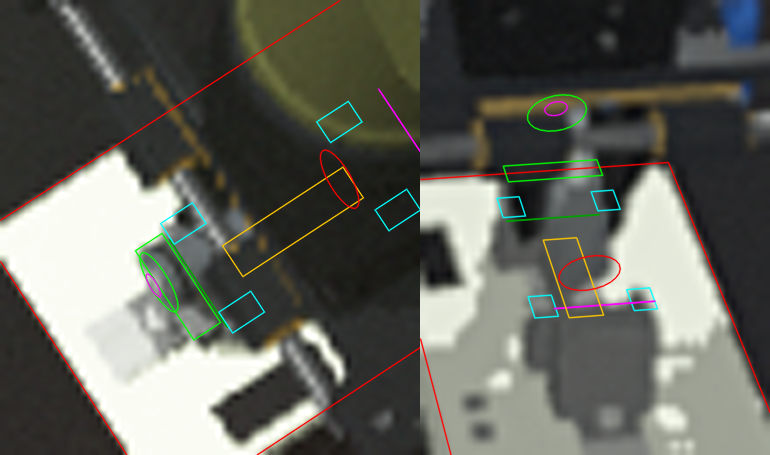

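View pics/s3r.png

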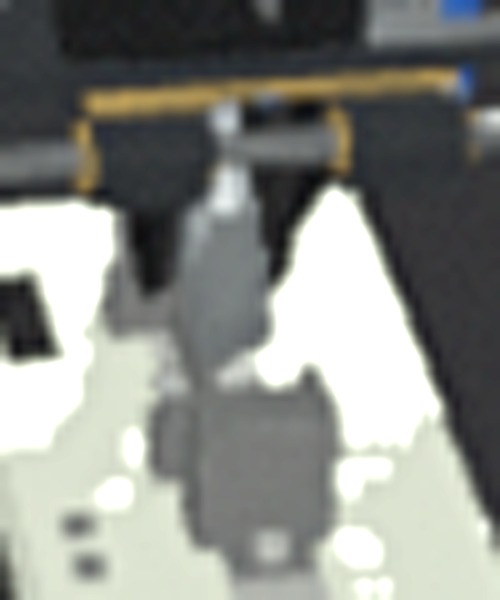

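```bash
python3 - <<'E'
import cv2,numpy as np
from ov import *
s=cv2.imread("pics/raw_s3_scene.png"); s0=cv2.imread("pics/scene0.png")
print("cols",list(range(355,385)))
for r in range(176,198): print(r,s[r,355:385].min(1).astype(int))
print("before")
for r in range(186,198): print(r,s0[r,355:385].min(1).astype(int))
ch=np.load("ch.npy");ch[2]=0;R,t=pose(ch[0]/1e3,ch[1]/1e3,0,ch[3])
R2,t2=pose(*(R@np.array([.0219,-.0007,.0671])+t),ch[3],20)
m=hullmask(proj("scene",cyl()@R2.T+t2))
for r in range(176,196,2): 
    c=np.where(m[r]>.5)[0]; print(r,c.min() if len(c) else None,c.max() if len(c) else None)
overlay({"scene":s0},ch,9,[0,0,5000,0],0,crops=[("scene",(345,165,50,45))],k=14,out="pics/e0.png")
cv2.imwrite("pics/e1.png",cv2.resize(s0[165:210,345:395],None,fx=14,fy=14,interpolation=cv2.INTER_CUBIC))
E
```

```text
cols [355, 356, 357, 358, 359, 360, 361, 362, 363, 364, 365, 366, 367, 368, 369, 370, 371, 372, 373, 374, 375, 376, 377, 378, 379, 380, 381, 382, 383, 384]
176 [205 115  60  25  22  25  23  35  62 102 110 113 120 110  89  83  32  27
  24  21  80 168 219 226 224 204  82  26  36  40]
177 [220 121  65  21  15  17  23  38  73 110 112  89  87  86  84  76  33  23
  18  54 147 216 224 222 223 218 137  44  29  39]
178 [217 129  73  20  11  20  24  40  72 105 106  88  86  87  85  78  34  23
  27 103 193 225 222 219 221 223 202  82  27  35]
179 [218 142  80  24  13  21  27  41  77 100  93  88  87  88  85  80  49  22
  28 119 203 223 220 218 219 223 219 132  42  33]
180 [216 135  87  42  17  17  27  46  82  96  87  88  88  87  86  85  76  28
  45 145 220 222 219 218 219 222 220 173  62  27]
181 [170  99  85  50  18  18  32  52  81  88  86  88  88  87  87  85  74  21
  54 157 225 221 219 219 220 221 223 209  99  30]
182 [130  80  83  52  20  18  32  55  79  82  84  87  88  87  88  84  69  31
 104 190 223 220 219 219 219 220 223 218 141  44]
183 [125  79  84  72  26  21  42  70  80  83  84  87  8
[... 2804 characters left out ...]
34 144 142 149 172
 157 143 119 129 158 204 222 220 219 218 218 219]
194 [218 218 219 221 222 200 133 123 116 127 131 134 134 134 136 133 132 135
 132 132 131 131 139 178 221 221 219 219 218 219]
195 [218 218 219 218 203 170 106  97  98 111 136 136 134 134 134 134 133 134
 134 136 136 135 133 153 200 221 220 219 219 219]
196 [218 219 219 217 187 109  75  83  83  95 142 138 137 137 137 136 137 137
 138 136 137 136 135 150 194 222 220 219 219 219]
197 [218 218 220 219 186  89  74  83  79  92 141 141 141 140 138 134 130 126
 120 113 110 107 105 120 176 223 221 219 219 219]
176 361 371
178 362 371
180 362 372
182 363 372
184 363 372
186 363 373
188 364 373
190 365 372
192 None None
194 None None
```

View pics/e0.png

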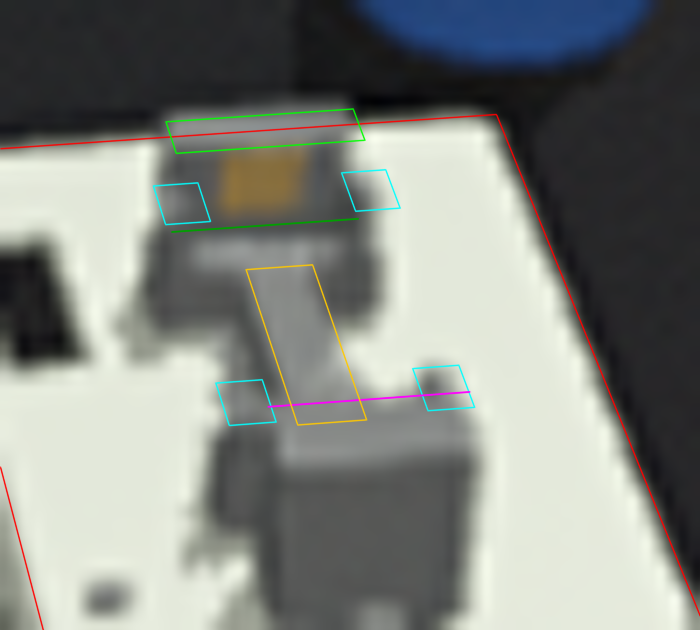

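View pics/e1.png

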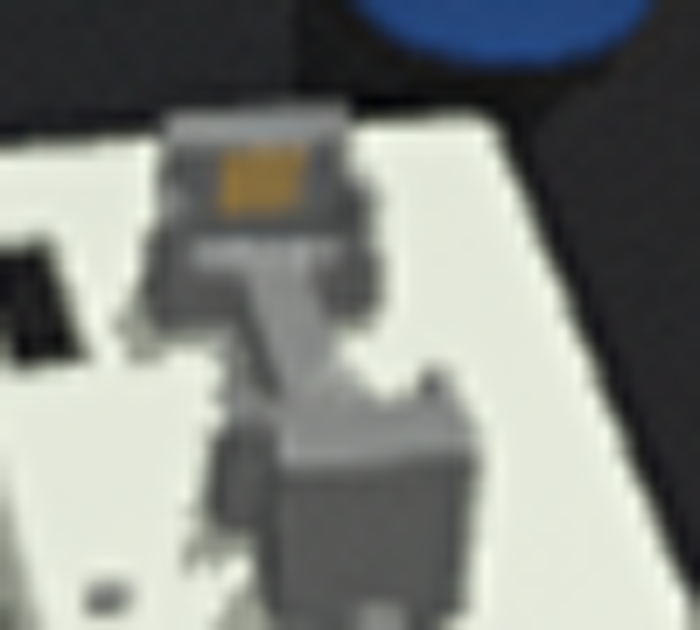

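Request:
carry_out:
  targets:
    - [[0,-0.34,-0.94],[0,0,0]]
    - [[0,-0.34,-0.94],[0,0,0]]
    - [[0,-0.34,-0.94],[0,0,0]]
    - [[0,-0.34,-0.94],[0,0,0]]
    - [[0,-0.34,-0.94],[0,0,0]]
    - [[0,0,0],[0,0,0]]
    - [[0,0,0],[0,0,0]]

```text
time_s: 9.05
tool_pos: [0.5731, 0.1644, 0.0519]
tool_rot: [-69.9, -0.0, 34.0]
force: [1.2, -0.3, -1.4]
grip_width: 0.02
```

```bash
cat > r.py <<'E'
from mv import *
from ov import *
st();ch=np.load("ch.npy");ce,p=cellpose();print("cell",np.round(inch(ch,ce),1),round(ce[3]-ch[3],2),round(p,2),"Fch",fch(),"tq",np.round(env.get_obs()["wrist_torque"],2))
E
python3 r.py
```

```text
t 9.05 pos [573.1 164.4  51.9] rot [-6.994e+01 -4.000e-02  3.403e+01] F [ 1.19 -0.33 -1.42] w 20.0
cell [16.8 -0.7 67.1] -0.05 20.06 Fch [-0.94 -0.8  -1.42] tq [-0.32 -0.33  0.  ]
```

Request:
carry_out:
  targets:
    - [[0,-0.34,-0.94],[0,0,0]]
    - [[0,-0.34,-0.94],[0,0,0]]
    - [[0,-0.34,-0.94],[0,0,0]]
    - [[0,-0.34,-0.94],[0,0,0]]
    - [[0,0,0],[0,0,0]]
    - [[0,0,0],[0,0,0]]

```text
time_s: 9.65
tool_pos: [0.5749, 0.1618, 0.0519]
tool_rot: [-69.9, -0.0, 34.1]
force: [-0.8, 2.6, -0.6]
grip_width: 0.0201
```

```bash
python3 r.py
```

```text
t 9.65 pos [574.9 161.8  51.9] rot [-6.989e+01 -3.000e-02  3.407e+01] F [-0.8   2.64 -0.62] w 20.1
cell [13.6 -0.7 67.1] -0.01 20.11 Fch [ 2.63 -0.82 -0.62] tq [ 0.07 -0.07  0.07]
```

Spring contact found: +2.6 N along the charger's x with the cell centre at about x = 13.6 mm, close to the 13.9 mm predicted. I'll press back gently.

Request:
carry_out:
  targets:
    - [[0,-0.34,-0.94],[0,0,0]]
    - [[0,-0.34,-0.94],[0,0,0]]
    - [[0,-0.34,-0.94],[0,0,0]]
    - [[0,-0.34,-0.94],[0,0,0]]
    - [[0,-0.34,-0.94],[0,0,0]]
    - [[0,-0.34,-0.94],[0,0,0]]
    - [[0,-0.34,-0.94],[0,0,0]]
    - [[0,0,0],[0,0,0]]
    - [[0,0,0],[0,0,0]]

```text
time_s: 10.55
tool_pos: [0.5779, 0.1572, 0.0521]
tool_rot: [-69.8, -0.0, 34.1]
force: [-3.2, 5.6, -0.8]
grip_width: 0.0199
```

```bash
python3 r.py
```

```text
t 10.55 pos [577.9 157.2  52.1] rot [-69.76  -0.    34.13] F [-3.19  5.61 -0.79] w 19.9
cell [ 8.1 -0.7 67.3] 0.03 20.24 Fch [ 6.43 -0.5  -0.79] tq [ 0.91  0.55 -0.01]
```

Request:
carry_out:
  targets:
    - [[0,-0.34,-0.94],[0,0,0]]
    - [[0,-0.34,-0.94],[0,0,0]]
    - [[0,-0.34,-0.94],[0,0,0]]
    - [[0,-0.34,-0.94],[0,0,0]]
    - [[0,-0.34,-0.94],[0,0,0]]
    - [[0,0,0],[0,0,0]]
    - [[0,0,0],[0,0,0]]

```text
time_s: 11.25
tool_pos: [0.5796, 0.1546, 0.0523]
tool_rot: [-69.6, 0.0, 34.2]
force: [-5.2, 6.2, 0.9]
grip_width: 0.0196
```

```bash
python3 r.py; python3 - <<'E'
from mv import *
from ov import *
snap("s4",crops=(("top",(210,165,60,65)),("scene",(345,150,50,65))),k=7)
E
```

```text
t 11.25 pos [579.6 154.6  52.3] rot [-6.962e+01  3.000e-02  3.420e+01] F [-5.15  6.19  0.87] w 19.6
cell [ 4.9 -0.7 67.4] 0.1 20.38 Fch [8.01 0.8  0.87] tq [1.38 0.85 0.01]
cell in charger [ 4.9 -0.7 67.4] yaw rel 0.1 pitch 20.38
```

View pics/s4.png

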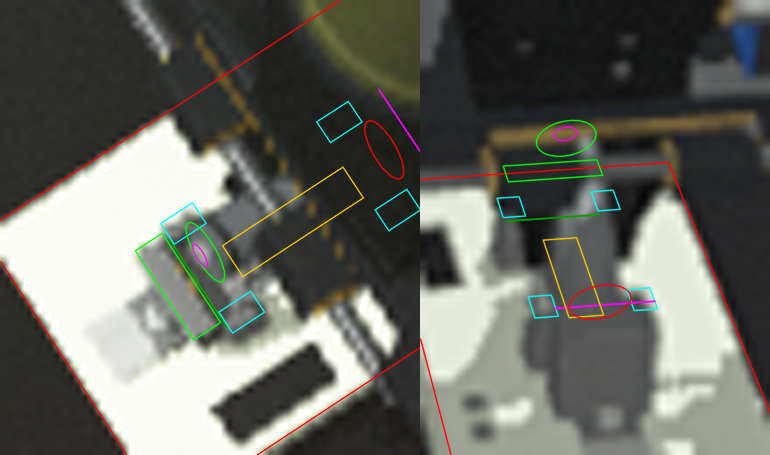

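```bash
python3 - <<'E'
from mv import *
from ov import *
print(goto(5.6,-.7,58.5,10,6))
E
```

```text
[[[0.0, 1.4, -0.9], [-1.73, 0.02, -0.01]], [[0.0, 1.4, -0.9], [-1.73, 0.02, -0.01]], [[0.0, 1.4, -0.8], [-1.73, 0.02, -0.01]], [[0.0, 1.5, -0.8], [-1.73, 0.02, -0.01]], [[0.0, 1.5, -0.7], [-1.73, 0.02, -0.01]], [[0.0, 1.5, -0.7], [-1.73, 0.02, -0.01]]]
```

Request:
carry_out:
  targets:
    - [[0,1.4,-0.9],[-1.7,0,0]]
    - [[0,1.4,-0.9],[-1.7,0,0]]
    - [[0,1.4,-0.8],[-1.7,0,0]]
    - [[0,1.5,-0.8],[-1.7,0,0]]
    - [[0,1.5,-0.7],[-1.7,0,0]]
    - [[0,1.5,-0.7],[-1.7,0,0]]
    - [[0,0,0],[0,0,0]]
    - [[0,0,0],[0,0,0]]

```text
time_s: 12.15
tool_pos: [0.5812, 0.1538, 0.0433]
tool_rot: [-79.9, -0.1, 34.2]
force: [-6.9, 7.7, 4.0]
grip_width: 0.0198
```

```bash
python3 r.py; python3 - <<'E'
from mv import *
from ov import *
snap("s5",crops=(("top",(210,165,60,65)),("scene",(345,150,50,65))),k=7)
print(goto(6.7,-.7,50,0,8))
E
```

```text
t 12.15 pos [581.2 153.8  43.3] rot [-7.987e+01 -5.000e-02  3.424e+01] F [-6.95  7.7   3.96] w 19.8
cell [ 6.2 -1.4 59.2] 0.15 10.13 Fch [10.27  1.44  3.96] tq [1.62 1.28 0.07]
cell in charger [ 6.2 -1.4 59.2] yaw rel 0.15 pitch 10.13
[[[-0.1, 1.1, -0.5], [-1.27, 0.02, 0.0]], [[-0.1, 1.1, -0.5], [-1.27, 0.02, 0.0]], [[-0.1, 1.1, -0.4], [-1.27, 0.02, 0.0]], [[-0.1, 1.1, -0.4], [-1.27, 0.02, 0.0]], [[-0.1, 1.2, -0.4], [-1.27, 0.02, 0.0]], [[-0.1, 1.2, -0.4], [-1.27, 0.02, 0.0]], [[-0.1, 1.2, -0.3], [-1.27, 0.02, 0.0]], [[-0.1, 1.2, -0.3], [-1.27, 0.02, 0.0]]]
```

View pics/s5.png

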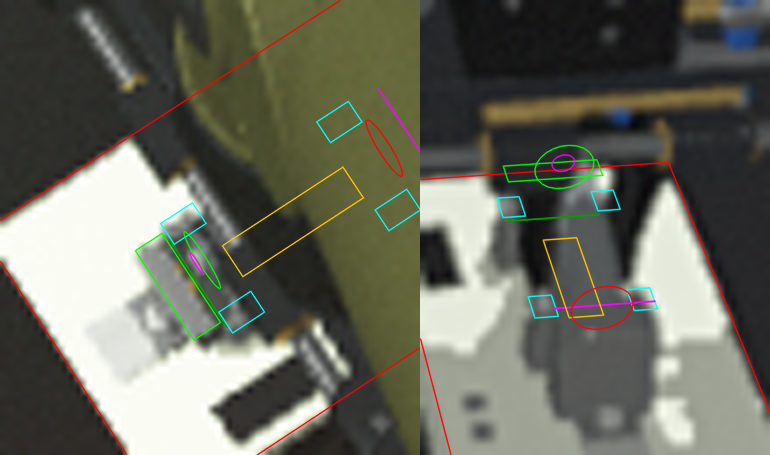

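Request:
carry_out:
  targets:
    - [[-0.1,1.1,-0.5],[-1.25,0,0]]
    - [[-0.1,1.1,-0.5],[-1.25,0,0]]
    - [[-0.1,1.1,-0.4],[-1.25,0,0]]
    - [[-0.1,1.1,-0.4],[-1.25,0,0]]
    - [[-0.1,1.1,-0.4],[-1.25,0,0]]
    - [[0,0,0],[0,0,0]]
    - [[0,0,0],[0,0,0]]

```text
time_s: 12.95
tool_pos: [0.5822, 0.1527, 0.0376]
tool_rot: [-86.1, -0.1, 34.2]
force: [-6.8, 8.9, 5.4]
grip_width: 0.0201
```

```bash
python3 r.py; python3 - <<'E'
from mv import *
from ov import *
print(goto(6.7,-.7,50,0,4))
E
```

```text
t 12.95 pos [582.2 152.7  37.6] rot [-86.13  -0.14  34.23] F [-6.81  8.93  5.4 ] w 20.1
cell [ 6.5 -1.7 53.8] 0.15 3.87 Fch [11.22  0.63  5.4 ] tq [1.78 1.21 0.05]
[[[-0.3, 0.9, -0.3], [-0.97, 0.04, 0.03]], [[-0.3, 0.9, -0.3], [-0.97, 0.04, 0.03]], [[-0.3, 0.9, -0.3], [-0.97, 0.04, 0.03]], [[-0.3, 1.0, -0.2], [-0.97, 0.04, 0.03]]]
```

Request:
carry_out:
  targets:
    - [[-0.3,0.9,-0.1],[-1,0,0]]
    - [[-0.3,0.9,0],[-1,0,0]]
    - [[-0.3,0.9,0],[-1,0,0]]
    - [[-0.3,0.9,0],[-0.9,0,0]]
    - [[0,0,0],[0,0,0]]
    - [[0,0,0],[0,0,0]]

```text
time_s: 13.55
tool_pos: [0.5823, 0.1523, 0.0342]
tool_rot: [-90.1, -0.3, 34.2]
force: [-5.0, 9.7, 4.8]
grip_width: 0.0199
```

```bash
python3 r.py; python3 - <<'E'
from mv import *
from ov import *
snap("s6",crops=(("top",(210,165,60,65)),("scene",(345,150,50,65))),k=7)
print(goto(9.5,-.7,49.5,0,3))
E
```

```text
t 13.55 pos [582.3 152.3  34.2] rot [-90.07  -0.27  34.23] F [-5.03  9.73  4.81] w 19.9
cell [ 7.2 -1.4 50.4] 0.13 -0.07 Fch [10.88 -1.29  4.81] tq [1.87 0.98 0.02]
cell in charger [ 7.2 -1.4 50.4] yaw rel 0.13 pitch -0.07
[[[-0.3, 0.3, 0.8], [0.02, 0.04, 0.09]], [[-0.3, 0.3, 0.8], [0.02, 0.04, 0.09]], [[-0.3, 0.3, 0.8], [0.02, 0.04, 0.09]]]
```

View pics/s6.png

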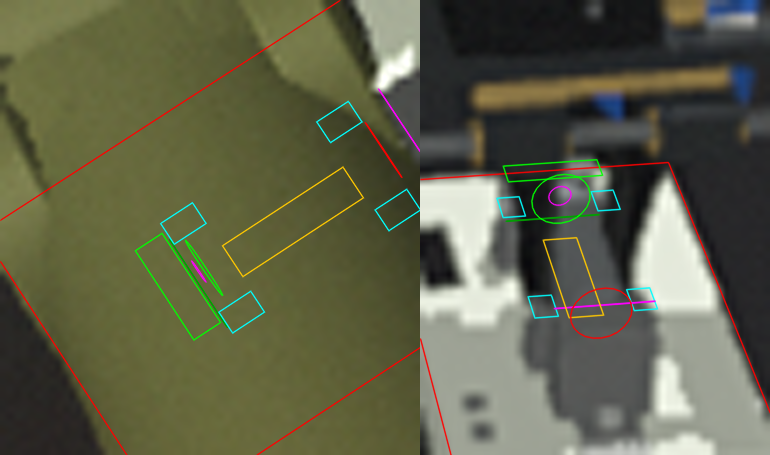

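Request:
carry_out:
  targets:
    - [[0,0.5,0.3],[0,0,0]]
    - [[0,0.5,0.3],[0,0,0]]
    - [[0,0,0.4],[0,0,0]]
    - [[0,0,0],[0,0,0]]
    - [[0,0,0],[0,0,0]]

```text
time_s: 14.15
tool_pos: [0.5822, 0.1523, 0.0336]
tool_rot: [-90.1, -0.3, 34.2]
force: [-5.5, 8.2, 6.2]
grip_width: 0.0203
```

```bash
python3 r.py
```

```text
t 14.15 pos [582.2 152.3  33.6] rot [-90.12  -0.28  34.17] F [-5.5   8.16  6.24] w 20.3
cell [ 7.3 -1.4 49.8] 0.08 -0.12 Fch [ 9.84 -0.02  6.24] tq [1.62 0.96 0.01]
```

Request:
carry_out:
  targets:
    - [[0,0,0.5],[0,0,0]]
    - [[0,0,0.5],[0,0,0]]
    - [[0,0,0.5],[0,0,0]]
    - [[0,0,0.5],[0,0,0]]
    - [[0,0,0],[0,0,0]]
    - [[0,0,0],[0,0,0]]

```text
time_s: 14.75
tool_pos: [0.5815, 0.1534, 0.0336]
tool_rot: [-90.2, -0.3, 34.2]
force: [-4.3, 7.8, 6.2]
grip_width: 0.0198
```

```bash
python3 r.py
```

```text
t 14.75 pos [581.5 153.4  33.6] rot [-90.16  -0.29  34.15] F [-4.33  7.77  6.19] w 19.8
cell [ 8.6 -1.4 49.8] 0.06 -0.16 Fch [ 8.86 -0.77  6.19] tq [1.52 0.76 0.06]
```

Request:
carry_out:
  targets:
    - [[0,0,0.5],[0,0,0]]
    - [[0,0,0.5],[0,0,0]]
    - [[0,0,0.5],[0,0,0]]
    - [[0,0,0],[0,0,0]]
    - [[0,0,0],[0,0,0]]

```text
time_s: 15.25
tool_pos: [0.5809, 0.1543, 0.0336]
tool_rot: [-90.2, -0.3, 34.1]
force: [-4.2, 7.1, 5.9]
grip_width: 0.0202
```

```bash
python3 r.py
```

```text
t 15.25 pos [580.9 154.3  33.6] rot [-90.19  -0.29  34.14] F [-4.18  7.05  5.86] w 20.2
cell [ 9.7 -1.5 49.8] 0.04 -0.19 Fch [ 8.19 -0.49  5.86] tq [1.37 0.73 0.04]
```

Still following the spring, with no wall contact yet.

Request:
carry_out:
  targets:
    - [[0,0,0.5],[0,0,0]]
    - [[0,0,0.5],[0,0,0]]
    - [[0,0,0.5],[0,0,0]]
    - [[0,0,0],[0,0,0]]
    - [[0,0,0],[0,0,0]]

```text
time_s: 15.75
tool_pos: [0.5804, 0.1551, 0.0336]
tool_rot: [-90.2, -0.3, 34.1]
force: [-2.9, 6.4, 4.6]
grip_width: 0.0197
```

```bash
python3 r.py
```

```text
t 15.75 pos [580.4 155.1  33.6] rot [-90.23  -0.3   34.12] F [-2.91  6.36  4.55] w 19.7
cell [10.6 -1.4 49.8] 0.02 -0.23 Fch [ 6.9  -1.16  4.55] tq [1.27 0.55 0.  ]
```

Request:
carry_out:
  targets:
    - [[0,0,0.5],[0,0,0]]
    - [[0,0,0.5],[0,0,0]]
    - [[0,0,0.5],[0,0,0]]
    - [[0,0,0],[0,0,0]]
    - [[0,0,0],[0,0,0]]

```text
time_s: 16.25
tool_pos: [0.5802, 0.1553, 0.0335]
tool_rot: [-90.3, -0.3, 34.1]
force: [-2.0, 5.4, 4.6]
grip_width: 0.0199
```

```bash
python3 r.py
```

```text
t 16.25 pos [580.2 155.3  33.5] rot [-90.3   -0.32  34.07] F [-2.04  5.36  4.64] w 19.9
cell [10.9 -1.4 49.7] -0.02 -0.3 Fch [ 5.58 -1.32  4.64] tq [1.13 0.21 0.01]
```

The nub is against the wall: 1.5 mm commanded moved it only about 0.3 mm, and the cell is level with its axis about 49.7 mm up. I'll release it.

Request:
carry_out:
  targets:
    - [[0,0,0.4],[0,0,0]]
    - [[0,0,0.4],[0,0,0]]
    - [[0,0,0],[0,0,0]]
    - [[0,0,0],[0,0,0]]
  squeeze: 10

```text
time_s: 16.65
tool_pos: [0.5803, 0.155, 0.0334]
tool_rot: [-90.4, -0.3, 34.0]
force: [-0.6, 3.9, 4.8]
grip_width: 0.0204
```

Request:
carry_out:
  targets:
    - [[0,0,0],[0,0,0]]
    - [[0,0,0],[0,0,0]]
    - [[0,0,0],[0,0,0]]
    - [[0,0,0],[0,0,0]]
    - [[0,0,0],[0,0,0]]
    - [[0,0,0],[0,0,0]]
  jaw: 0.45

```text
time_s: 17.25
tool_pos: [0.578, 0.1538, 0.0316]
tool_rot: [-90.3, -0.0, 34.0]
force: [-0.3, 0.6, -0.4]
grip_width: 0.039
```

```bash
python3 r.py; python3 - <<'E'
from ov import *
snap("s7",crops=(("scene",(335,150,70,65)),),k=10)
s=cv2.imread("pics/raw_s7_scene.png")
cv2.imwrite("pics/s7r.png",cv2.resize(s[150:215,335:405],None,fx=9,fy=9,interpolation=cv2.INTER_CUBIC))
E
```

```text
t 17.25 pos [578.  153.8  31.6] rot [-9.030e+01 -2.000e-02  3.403e+01] F [-0.26  0.57 -0.39] w 39.0
cell [11.   1.2 47.8] -0.06 -0.3 Fch [ 0.62 -0.1  -0.39] tq [ 0.05 -0.13  0.03]
cell in charger [11.   1.2 47.8] yaw rel -0.06 pitch -0.3
```

View pics/s7r.png

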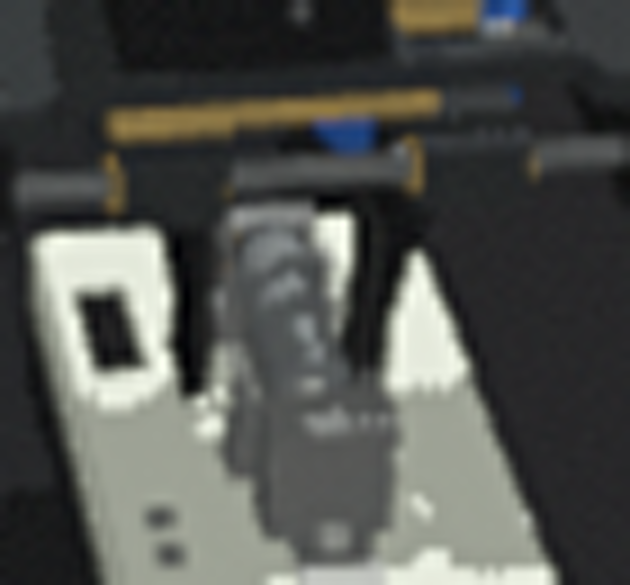

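The cell is in the cradle, nub end at about (270,245) inside the wall and clear of both fingers. I'll retreat upward.

Request:
carry_out:
  targets:
    - [[1,-5,0],[0,0,0]]
    - [[1,-10,0],[0,0,0]]
    - [[0,-20,0],[0,0,0]]
    - [[0,-30,0],[0,0,0]]
    - [[0,-40,0],[0,0,0]]
    - [[0,-40,0],[0,0,0]]
    - [[0,-25,-25],[0,0,0]]
    - [[0,0,-45],[0,0,0]]
    - [[0,0,-45],[0,0,0]]
    - [[0,0,-45],[0,0,0]]
    - [[0,0,-45],[0,0,0]]
    - [[0,0,-45],[0,0,0]]

```text
time_s: 18.55
tool_pos: [0.7201, -0.0529, 0.2044]
tool_rot: [-90.3, -0.1, 34.0]
force: [0.4, 0.7, 0.0]
grip_width: 0.0389
```

```bash
python3 r.py; python3 - <<'E'
from ov import *
for n in("top","scene"): cv2.imwrite(f"pics/f_{n}.png",env.read_camera(n)[:,:,::-1])
I={n:cv2.imread(f"pics/f_{n}.png") for n in("top","scene")}
ch=np.load("ch.npy");ch[2]=0;R,t=pose(ch[0]/1e3,ch[1]/1e3,0,ch[3])
c=(R@np.array([.0105,0,.0495])+t)*1e3
overlay(I,ch,9.5,[*c,ch[3]],0,crops=[("top",(215,160,80,70)),("scene",(345,165,50,50))],k=6,out="pics/f_o.png")
a=[cv2.resize(I[n][y:y+h,x:x+w],None,fx=6,fy=6,interpolation=cv2.INTER_CUBIC) for n,(x,y,w,h) in(("top",(215,160,80,70)),("scene",(345,165,50,70)))]
cv2.imwrite("pics/f_r.png",np.hstack(a))
E
```

```text
t 18.55 pos [720.1 -52.9 204.4] rot [-90.34  -0.11  34.04] F [0.36 0.71 0.02] w 38.9
cell [-239.9   -0.6  220.6] -0.05 -0.34 Fch [ 0.39 -0.69  0.02] tq [ 0.07 -0.2   0.07]
```

View pics/f_r.png

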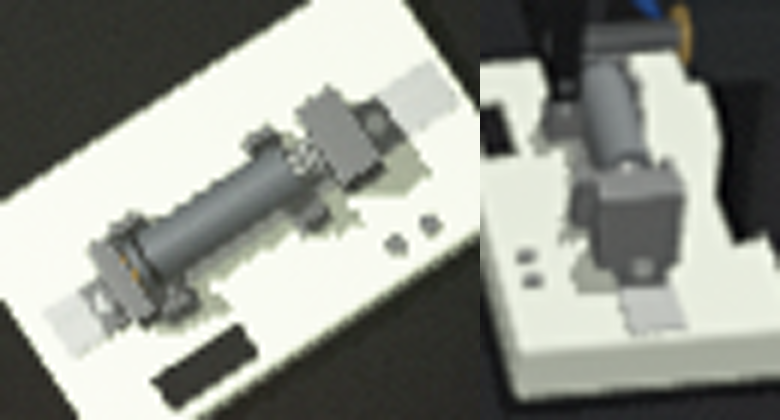

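View pics/f_o.png

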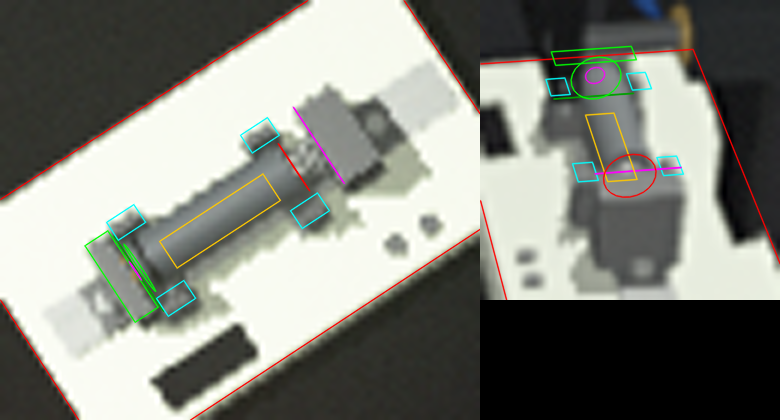

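View pics/f_top.png

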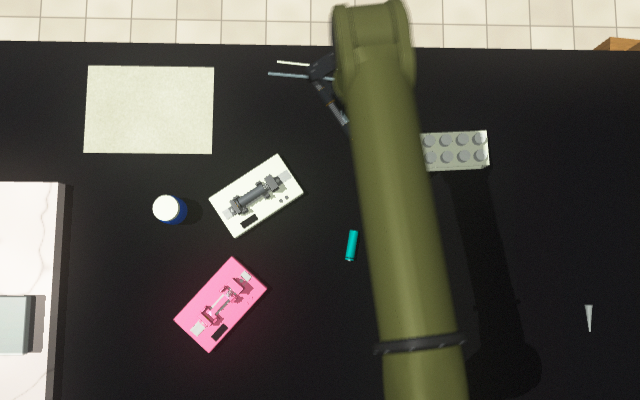

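The top view shows the cell between the ears with its nub at the end wall (inner edge about (140,250)) and its flat end on the spring (about (295,165)). Next I'll check the beaker and the other bystanders in the scene view.

View pics/f_scene.png

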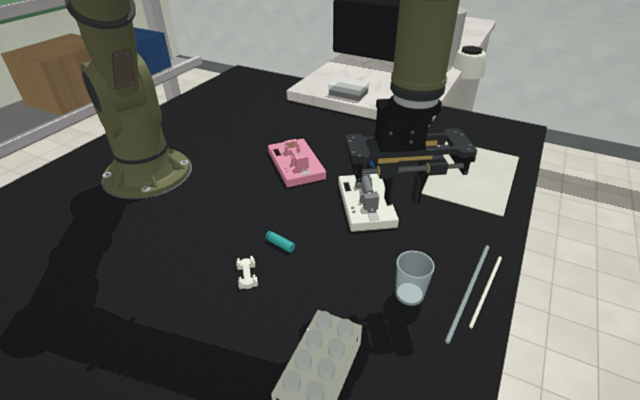

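Request:
carry_out:
  targets:
    - [[-10,-40,0],[0,0,0]]
    - [[-40,-30,0],[0,0,0]]
    - [[-40,0,-20],[0,0,0]]
    - [[-40,0,-20],[0,0,0]]
    - [[-40,0,-20],[0,0,0]]
    - [[0,0,0],[0,0,0]]
    - [[0,0,0],[0,0,0]]

```text
time_s: 19.35
tool_pos: [0.611, -0.1971, 0.2743]
tool_rot: [-90.3, -0.1, 33.9]
force: [0.4, 0.0, 0.4]
grip_width: 0.0391
```

```bash
python3 r.py; python3 - <<'E'
from ov import *
for n in("top","scene"): cv2.imwrite(f"pics/h_{n}.png",env.read_camera(n)[:,:,::-1])
I={n:cv2.imread(f"pics/h_{n}.png") for n in("top","scene")}
a=[cv2.resize(I[n][y:y+h,x:x+w],None,fx=8,fy=8,interpolation=cv2.INTER_CUBIC) for n,(x,y,w,h) in(("top",(225,170,55,50)),("scene",(350,165,40,50)))]
cv2.imwrite("pics/h_r.png",np.hstack(a))
E
```

```text
t 19.35 pos [ 611.  -197.1  274.3] rot [-9.035e+01 -8.000e-02  3.387e+01] F [0.4  0.04 0.38] w 39.1
cell [-298.1  170.6  290.5] -0.22 -0.35 Fch [-0.19 -0.35  0.38] tq [ 0.09 -0.18  0.02]
```

View pics/h_r.png

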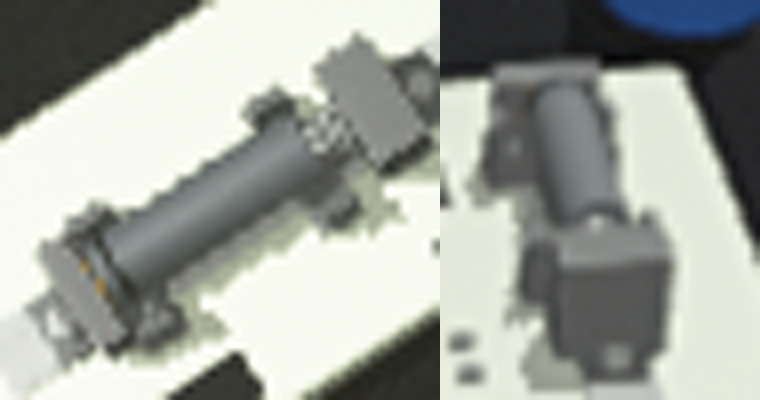

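View pics/h_scene.png

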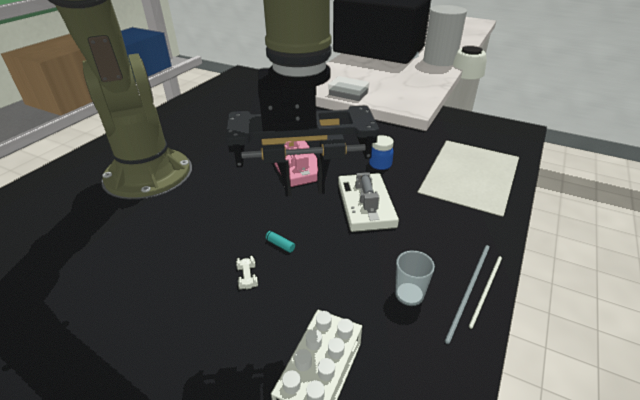

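```bash
python3 - <<'E'
from cell import env
print(env.sign_off())
E
```

```text
the job is handed in; nothing more can be done
None
```

The cell is loaded in the white charger's cradle, with its nub against the end wall and its flat end on the spring. I handed the job in at about 19.5 s on the robot's clock.

**How it went in:** I picked the cell up from its rest and entered flat end first with the nub held up 20°. I pressed the spring back about 9.5 mm, to a peak of about 11 N. I then let the nub down inside the wall and eased it forward until it met the wall. I released it there and lifted clear. The gripper never pressed on the other objects.

**Last checks:**
- **Seating:** Just before release the cell was level to about 0.3°, with its axis about 49.7 mm up (49.5 mm expected). The camera views after release show the cell between the ears, behind the end wall and on the spring disc. I judged level by eye there rather than measuring it again.
- **Surroundings:** By eye in the final pictures, the beaker, jar, tube rack, turquoise look-alike and pink charger stand where they were. The force reading was near zero.

**Disagreements:**
- **Sideways position:** The two cameras differed by 1–3 mm on where the cradle sits sideways. At release the gripper shifted about 2.5 mm sideways, so an ear had probably been touching the cell lightly. The measured side force stayed below 1.5 N.
- **Along the cradle:** The pictures put the cradle's offset at about +9 mm. Contact with the end wall put it at about +9.8 mm.

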